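# Load sample discs into a gated slot magazine on an electronics bench

## Robot

A 6-joint arm with a two-finger parallel gripper is mounted at the origin on the work surface. World frame = base frame: x ahead of the robot, y to its left, z up, the work surface at z = 0. Lengths are in m, angles in rad, forces in N, time in s.
With the tool pointing down it reaches from about 0.275 to 0.85 m from the base axis. Payload 5.2 kg.
Tool frame: the origin (TCP) lies at the very end of the fingers, on their centre line; the grasp point (between the pads) lies r.pinch_z behind it (r.pinch_z is the distance from the TCP to the grasp point, in m); x points along the fingers, y is the direction in which the jaws open and shut, and the axes are right-handed (so a half turn about x gives the same grasp; the last joint's range is limited). The gripper opens to 85 mm and grips with 20 to 120 N. Pads are 22 mm wide; open, the fingers measure 114 mm over their backs; the gripper's body (76 mm by 85 mm) begins 54 mm behind the grasp point. The pads swing forward as they close: fully open they stand 13 mm farther back than shut.
Start: joints at [-1.442, 0.259, 1.535, -0, 1.348, -0.203], TCP at [0.179, -0.52, 0.231] pointing down, gripper open.
Joint ranges: [-3.14, 3.14], [-0.91, 2.08], [0.19, 2.58], [-1.22, 4.36], [0.22, 2.71], [-3.12, 3.12]. Speed limits (rad/s): [2.57, 2.57, 3.14, 3.14, 3.14, 3.14].

## Interface

Orientations are given as a rotation vector (axis times angle).
In Python, from cell import r, vision gives the robot as it stands.
- The arm moves only by the tool step_arm, never from a script. Its argument "commands" is one flat list of numbers, 7 for each row, row after row: the shift along the tool's x, y, z in units of 40 mm (1.0 is 40 mm), then the turn, a rotation vector about the tool's x, y, z in units of 6 degrees (1.0 is 6 degrees), then the finger opening in mm, from 0 to 85.4. In form: [x, y, z, ax, ay, az, claw, x, y, z, ax, ay, az, claw, ...]. A call has exactly 8 rows; each row shifts and turns the pose as measured when the row begins, along the tool's axes as they then stand; what a row does not reach is not made up. A row lasts 1/12 s, in which the tool goes at most 41.7 mm and 7.16 degrees, less where a joint would pass 70% of its speed; a pose out of reach is approached as far as the arm can. A call is refused whole if a number of a shift passes 1 or a number of a turn 1, either way. A call with a gripper value outside its range is refused whole. The fingers move at their own pace and stop on an object; "newtons" is the grip in N (left out, the last holds). Time passes only in rows, so rows that do not move let the fingers close, or fill a call up. It gives the time, the measured TCP pose, the force and the opening at its end, in the units of the state.
- r.sense(): the state, without advancing time (a new reading comes with each control period).
- vision.snapshot(name): name is "scene" or "top" or "wrist"; returns a dict with "pixels" (420x560x3 uint8, blue, green, red), "fx", "fy", "cx", "cy" (pixels), "T" (4x4, takes a point from camera to world coordinates); the wrist camera has in their place "hand_eye" (4x4, takes a point from camera to tool coordinates, whose origin is the TCP and whose axes are the tool frame's). Camera axes: x right, y down, z forward; pixel columns grow to the right and rows downward; lengths in m; the calibration is good to about 2 mm. A picture is of the moment at which its call begins: read the wrist's pose just before it. There is no depth.
- r.close_job(): hands the job in, once; it reports no verdict.
Trained networks look in the newest picture that a camera, given by its name, has taken for a name from the list of things; names that differ only in an ending like _2 or _b are one class to them, and where a whole thing is asked for, a point or a joint stands for the part that bears it (a point fixed in the world has none). Each returns a list of dicts, best first, with "conf" (0 to 1); they miss things now and then, are a little off and sometimes report something else, mostly with a low value. They report only what shows in the picture. A call takes as long as a camera call. They do not tell look-alikes from the thing itself.
- vision.look_for(name, camera): "position" ([x, y, z] in m, in world coordinates, good to about 4 mm: the middle of the surface that is visible of it).
The state is a dict: "clock": time; "joint_pos": joint angles; "joint_velocities": joint speeds; "joint_efforts": joint torques, N m; "ee_pos": TCP position; "ee_rot": TCP orientation; "ft_force": force on the tool from outside, world axes, zero at the start; "moment": the same for the moment, N m; "finger_gap": opening from 0.0 (shut) to 1.0 (fully open).
Only numpy, scipy, OpenCV 4.12 (cv2) and the standard library are available. Lean on these libraries where they do the work, as an engineer would, in place of code of your own. Each camera call takes 0.05 s, during which the arm holds its last target.

## Task

Get the disc magazine ready for the next test run: press its release button and let the retaining gate spring open on its own, never touching the gate with the robot. Take the plain metal dummy disc out of the bottom slot and set it down level and centred on the narrow stand, and slide every sample disc on the mat fully home against the back of the magazine, one to a slot, lying flat with its handle sticking straight out of the mouth; any slot will do. Leave the gate open and do not disturb the mug, screwdriver, jar and meter.

Things in the scene. Friction and masses are not known exactly. Their poses are not given: they have to be found in the camera images.
- magazine: fixed disc magazine, 120 mm high, clear side and back walls, 4 pairs of ledges. Origin: centre of its underside, on the mat; z up; the mouth faces its +y, discs slide in along -y. Inside width 76 mm; ledges span y = -34 to +34 mm and leave |x| < 20 mm open; walls end at y = 36 mm, the base plate (12 mm thick) at 46 mm. Slots are 22 mm apart, each 12 mm high inside; a lip 2.5 mm high at the ledges' outer end keeps discs in
- slot0 (a point): lowest slot, 36 mm above the magazine's underside; the dummy starts here. The point is where the centre of a disc's underside is when the disc lies on the ledges and touches the back wall; axes as the magazine's. A loaded disc's tab stands out at y = 84 mm, over the mat and the open gate, and bars access from above to the tabs below it, so fill from the bottom up
- slot1 (a point): second slot from below, 58 mm up; point and axes as for slot0. Tabs of neighbouring slots stand in line above each other: a tab's top is 4 mm below the underside of the next disc up, so fingertips should not reach more than 3 mm below the disc in hand
- slot2 (a point): third slot from below, 80 mm up; point and axes as for slot0. In every slot a disc must pass over the lip (magazine y = 31 to 34 mm, 2.5 mm above the ledges) and under the ledges above, then be lowered behind the lip; to come out it is first lifted 4 to 6 mm
- slot3 (a point): highest slot, 102 mm up, under a cap; point and axes as for slot0
- gate (a joint): dark steel retaining gate before the mouth: a fork of two uprights at x = +-31 mm, open at the top and middle so that handles pass. Hinged at its foot (magazine y = 41, height 8 mm). Angle in rad: 0 = upright and latched, 1.52 = open, lying outwards almost flat to y = 145 mm, under 20 mm high. A spring swings it open in under 1 s once unlatched
- gate_tip (a point): midway between the upper ends of the gate's uprights, 100 mm from its hinge (there is no bar at this point)
- release (a joint): push button, travel in m: 0 = up, 0.009 = fully down; the latch lets go at about 0.005. Sprung: 1.4 N to start, about 5 N fully down; comes back up by itself
- release_top (a point): centre of the top of the black round push button, 22 mm across, on the grey housing at the magazine's +x side (x = 54, y = 4, height 124 mm), behind the gate's sweep. Press straight down with the closed fingers, then lift off
- stand_top (a point): centre of the top face of the fixed narrow stand: black round pad 40 mm across on a 16 mm stem, its top 60 mm above the mat; foot 60 mm across; z up
- disc1: loose sample disc, may be absent: white ceramic with nine black chips, 68 mm across, 4 mm thick, 0.07 kg, lying on the dark mat (2 mm thick). A strip 10 mm wide, 4 mm thick leads to an upright grip tab 10 wide (x), 24 long (y), 18 mm high from the underside, its middle at y = 84 mm: pinch it from above across the 10 mm. Origin: centre of the disc's underside, z up, y to the handle
- disc2: loose sample disc, may be absent; same in every way as disc1. Origin: centre of the disc's underside, z up, y towards its handle
- disc3: loose sample disc, may be absent; same in every way as disc1. Origin: centre of the disc's underside, z up, y towards its handle
- disc4: loose sample disc, may be absent; same in every way as disc1. Origin: centre of the disc's underside, z up, y towards its handle
- dummy: loose dummy disc: bare aluminium without chips, grey plastic handle; shape, size and origin as disc1, 0.07 kg, its centre of mass about 8 mm from the disc's centre towards the handle. Starts in slot0, its handle out between the gate's uprights
- mug: bystander: white mug with a handle, 76 mm across, 90 mm high; origin centre of underside
- screwdriver: bystander: black-handled screwdriver lying on the bench; x along it
- jar: bystander: small amber jar, 56 mm across, 70 mm high; origin centre of underside
- meter: bystander: grey hand-held meter lying flat, 75 x 140 x 35 mm; origin centre of underside
There are look-alikes about, which are no part of the job. What is shaped like the disc3 but orange is not meant. Leave any orange look-alike of the disc2 alone.

How it is judged:
On the way:
1. the release button has let the gate spring fully open (value of joint gate above 1.3 rad), for 0.2 s.
At the end, for the whole second after the job is handed in: each sample disc present lies flat (0.06 rad) in a slot, centre within 7 mm of its home point, handle straight out (0.2 rad); the dummy lies on the stand, centred within 16 mm, level within 0.08 rad; gate open beyond 1.3 rad; all at rest (((distance between disc1 and slot0 below 0.007 m and angle between the y axis of disc1 and the y axis of magazine, either way round below 0.2 rad and angle between disc1's own z axis and vertical below 0.06 rad) or (distance between disc1 and slot1 below 0.007 m and angle between the y axis of disc1 and the y axis of magazine, either way round below 0.2 rad and angle between disc1's own z axis and vertical below 0.06 rad) or (distance between disc1 and slot2 below 0.007 m and angle between the y axis of disc1 and the y axis of magazine, either way round below 0.2 rad and angle between disc1's own z axis and vertical below 0.06 rad) or (distance between disc1 and slot3 below 0.007 m and angle between the y axis of disc1 and the y axis of magazine, either way round below 0.2 rad and angle between disc1's own z axis and vertical below 0.06 rad)) and ((distance between disc2 and slot0 below 0.007 m and angle between the y axis of disc2 and the y axis of magazine, either way round below 0.2 rad and angle between disc2's own z axis and vertical below 0.06 rad) or (distance between disc2 and slot1 below 0.007 m and angle between the y axis of disc2 and the y axis of magazine, either way round below 0.2 rad and angle between disc2's own z axis and vertical below 0.06 rad) or (distance between disc2 and slot2 below 0.007 m and angle between the y axis of disc2 and the y axis of magazine, either way round below 0.2 rad and angle between disc2's own z axis and vertical below 0.06 rad) or (distance between disc2 and slot3 below 0.007 m and angle between the y axis of disc2 and the y axis of magazine, either way round below 0.2 rad and angle between disc2's own z axis and vertical below 0.06 rad)) and ((distance between disc3 and slot0 below 0.007 m and angle between the y axis of disc3 and the y axis of magazine, either way round below 0.2 rad and angle between disc3's own z axis and vertical below 0.06 rad) or (distance between disc3 and slot1 below 0.007 m and angle between the y axis of disc3 and the y axis of magazine, either way round below 0.2 rad and angle between disc3's own z axis and vertical below 0.06 rad) or (distance between disc3 and slot2 below 0.007 m and angle between the y axis of disc3 and the y axis of magazine, either way round below 0.2 rad and angle between disc3's own z axis and vertical below 0.06 rad) or (distance between disc3 and slot3 below 0.007 m and angle between the y axis of disc3 and the y axis of magazine, either way round below 0.2 rad and angle between disc3's own z axis and vertical below 0.06 rad)) and ((distance between disc4 and slot0 below 0.007 m and angle between the y axis of disc4 and the y axis of magazine, either way round below 0.2 rad and angle between disc4's own z axis and vertical below 0.06 rad) or (distance between disc4 and slot1 below 0.007 m and angle between the y axis of disc4 and the y axis of magazine, either way round below 0.2 rad and angle between disc4's own z axis and vertical below 0.06 rad) or (distance between disc4 and slot2 below 0.007 m and angle between the y axis of disc4 and the y axis of magazine, either way round below 0.2 rad and angle between disc4's own z axis and vertical below 0.06 rad) or (distance between disc4 and slot3 below 0.007 m and angle between the y axis of disc4 and the y axis of magazine, either way round below 0.2 rad and angle between disc4's own z axis and vertical below 0.06 rad)) and horizontal distance between dummy and stand_top below 0.016 m and z of dummy in the frame of stand_top between -0.003 and 0.004 m and angle between dummy's own z axis and vertical below 0.08 rad and value of joint gate above 1.3 rad and linear speed of each of disc1, disc2, disc3, disc4, dummy below 0.02 m/s); the robot touches nothing.
It fails at once if the robot touches the gate (contact force between any of the fingers, the arm and gate above 1 N).
It fails at once if a bystander is moved by more than 30 mm (distance of any of mug, screwdriver, jar, meter from where it was at the start of the episode above 0.03 m).
Of disc1, disc2, disc3, disc4 only 3 to 4 are there at a start; the rules pass over those that are not, and their reading is None.
At some moment in a run one of disc1, disc2, disc3, disc4 may be knocked a few centimetres aside while the robot is not near it.
It also fails if it takes over 210 s, if anything falls off the work surface, if the arm or the gripper's body presses on something with over 40 N, if the wrist force passes 120 N, or if a joint passes its speed limit or range.

## Working session

There is one attempt and no reset: what is moved stays moved. The work goes in short steps, Python scripts to look and compute and a tool call to move; the robot and the scene stay as the last step left them, time stands still between calls to the robot, and variables do not carry over. Pictures are saved under pics/ and viewed, and the job is handed in when it is done.

Besides the shell and the picture viewer there is one more tool, called after "Request:" as a command line: name --argument value ..., lists and objects as JSON in quotes. step_arm: Moves the arm, as the interface text tells. Its arguments: {"type":"object","properties":{"commands":{"type":"array","items":{"type":"number"}},"newtons":{"type":"number"}},"required":["commands"]}

```bash
ls -la; mkdir -p pics
cat > h.py <<'E'
import sys; sys.path.insert(0,'.')
import numpy as np, cv2
from cell import r, vision
from scipy.spatial.transform import Rotation as R
def snap(cam,name=None,big=1):
    s=r.sense(); d=vision.snapshot(cam); im=d["pixels"]
    if "T" not in d or d.get("T") is None:
        M=np.eye(4); M[:3,:3]=R.from_rotvec(s["ee_rot"]).as_matrix(); M[:3,3]=s["ee_pos"]
        d["T"]=M@np.array(d["hand_eye"])
    d["T"]=np.array(d["T"])
    if name: cv2.imwrite(f'pics/{name}.png',im)
    return d
def pt(d,u,v,z):
    T=d["T"]; ray=T[:3,:3]@np.array([(u-d["cx"])/d["fx"],(v-d["cy"])/d["fy"],1.])
    o=T[:3,3]; k=(z-o[2])/ray[2]; return o+k*ray
def proj(d,p):
    q=np.linalg.inv(d["T"])@np.append(np.array(p,float),1); return d["fx"]*q[0]/q[2]+d["cx"],d["fy"]*q[1]/q[2]+d["cy"]
E
python3 - <<'E'
from h import *
s=r.sense(); print(s); print(r.pinch_z)
for c in ("scene","top","wrist"):
    d=snap(c,c+"0"); print(c,d["fx"],d["cx"],d["cy"],np.round(d["T"],3).tolist())
    for n in ("magazine","release_top","gate_tip","stand_top","disc1","dummy","mug","screwdriver","jar","meter"):
        try: print(n,[(np.round(x["position"],3).tolist(),round(x["conf"],2)) for x in vision.look_for(n,c)])
        except Exception as e: print(n,e)
E
```

```text
total 12
drwxr-xr-x  3 agent agent 4096 Dec  7 16:48 .
drwxr-xr-x 23 root  root  4096 Dec  7 16:48 ..
drwxr-xr-x  2 agent agent 4096 Dec  7 16:48 pics
{'clock': 0.0, 'joint_pos': array([-1.44182815e+00,  2.59373721e-01,  1.53607801e+00,  1.03445652e-05,
        1.34800296e+00, -2.02805719e-01]), 'joint_velocities': array([ 0.00114206, -0.00132722,  0.00065686,  0.00133941, -0.00130761,
        0.0018945 ]), 'joint_efforts': array([-1.49816369e-03, -4.46036410e+01, -2.90578383e+01, -3.70147491e-04,
        1.19067947e-02, -3.74651989e-06]), 'ee_pos': array([ 0.17910019, -0.51946747,  0.2304602 ]), 'ee_rot': array([ 2.04253242,  0.34388235, -2.04236922]), 'ft_force': array([ 0.10943098,  0.10662954, -0.32915774]), 'moment': array([-0.0039088 ,  0.04132347, -0.00128033]), 'finger_gap': 0.9972739422055334}
0.0187
scene 451.9761213722069 268.5733170355078 206.90808942904664 [[0.293, 0.597, -0.746, 1.417], [0.956, -0.197, 0.218, -0.368], [-0.017, -0.777, -0.629, 0.906], [0.0, 0.0, 0.0, 1.0]]
magazine [([0.644, -0.204, 0.089], 0.81)]
release_top []
gate_tip [([0.644, -0.163, 0.075], 0.52)]

[... 983 characters left out ...]
003], 0.62), ([0.59, 0.242, 0.008], 0.56)]
dummy [([0.622, -0.183, 0.044], 0.56), ([0.389, -0.49, 0.041], 0.19)]
mug [([0.775, 0.045, 0.037], 0.87), ([0.387, -0.491, 0.038], 0.68)]
screwdriver [([0.757, 0.21, 0.024], 0.82)]
jar [([0.687, -0.39, 0.069], 0.82)]
meter [([0.39, -0.493, 0.035], 0.72)]
wrist 334.5665273610332 276.9688176264134 211.5183041084604 [[0.326, -0.902, -0.285, 0.252], [-0.945, -0.311, -0.098, -0.496], [-0.0, 0.301, -0.954, 0.374], [0.0, 0.0, 0.0, 1.0]]
magazine []
release_top []
gate_tip []
stand_top [([0.332, -0.499, 0.031], 0.57)]
disc1 []
dummy [([0.334, -0.499, 0.035], 0.7)]
mug [([0.332, -0.499, 0.033], 0.74)]
screwdriver []
jar []
meter [([0.33, -0.5, 0.031], 0.84)]
```

View pics/top0.png

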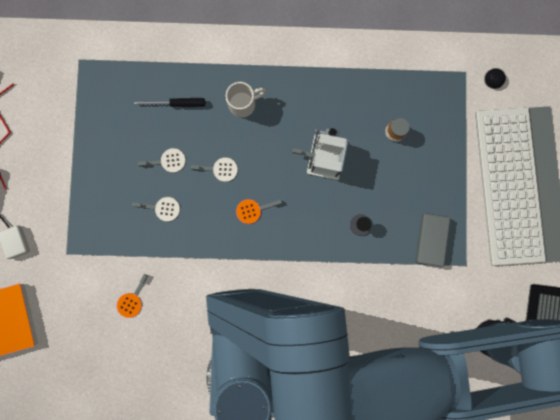

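View pics/scene0.png

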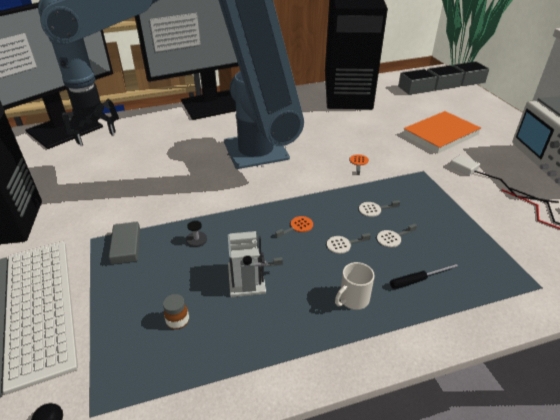

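Three white discs at top-camera px (173,160), (225,170) and (167,209). The orange look-alikes at (248,211) and (129,305) are not meant. The magazine is at (325,157) with its mouth to the left, and the stand is at (362,225). Next I'll enlarge and measure.

Run:
```python
from h import *
t=cv2.imread('pics/top0.png'); s=cv2.imread('pics/scene0.png')
a=cv2.resize(t[105:245,270:400],None,fx=5,fy=4.28,interpolation=cv2.INTER_CUBIC)
a=cv2.resize(t[110:250,270:410],None,fx=4,fy=4,interpolation=cv2.INTER_CUBIC); cv2.imwrite('pics/c1.png',a)
b=cv2.resize(t[130:230,120:300],None,fx=4,fy=4,interpolation=cv2.INTER_CUBIC); cv2.imwrite('pics/c2.png',b)
c=cv2.resize(s[190:310,170:310],None,fx=5,fy=5,interpolation=cv2.INTER_CUBIC); cv2.imwrite('pics/c3.png',c)
```

```text
(no output)
```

View pics/c1.png

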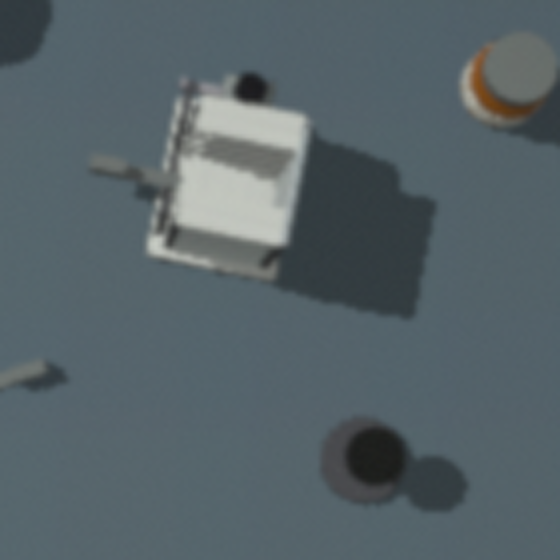

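View pics/c2.png

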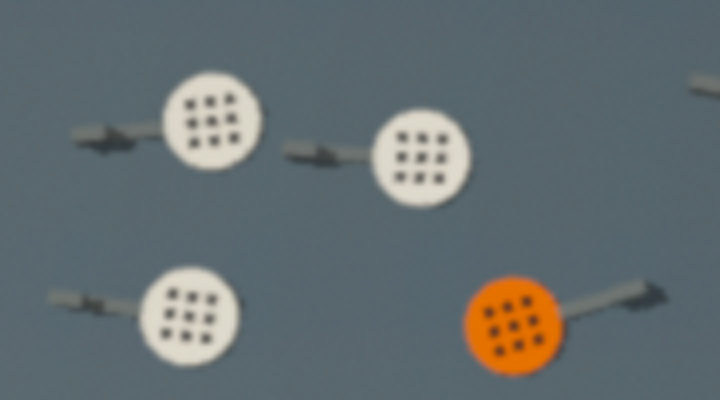

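View pics/c3.png

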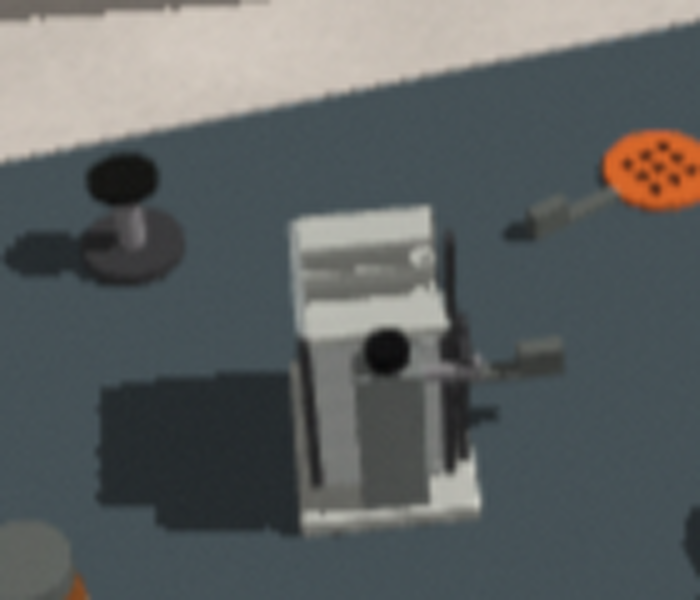

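```bash
cat >> h.py <<'E'
def down(yaw):
    # yaw: direction (rad, from world x) in which tool z (camera side) points
    z=np.array([np.cos(yaw),np.sin(yaw),0]); x=np.array([0,0,-1.]); return np.column_stack([x,np.cross(z,x),z])
def delta(p,yaw,s=None):
    s=s or r.sense(); C=R.from_rotvec(s["ee_rot"]).as_matrix()
    d=C.T@(np.array(p)-s["ee_pos"]); w=R.from_matrix(C.T@down(yaw)).as_rotvec()
    print("shift(40mm):",np.round(d/.04,3),"turn(6deg):",np.round(np.degrees(w)/6,3)); return d/.04,np.degrees(w)/6
E
python3 - <<'E'
from h import *
s=r.sense(); print(np.round(R.from_rotvec(s["ee_rot"]).as_matrix(),3))
d=vision.snapshot("wrist"); print(np.round(d["hand_eye"],3).tolist())
t=vision.snapshot("top"); t["T"]=np.array(t["T"]); c=vision.snapshot("scene"); c["T"]=np.array(c["T"])
f=lambda u,v:(270+u/4,110+v/4)
print("button top",pt(t,*f(251,87),.126), "scene",pt(c,170+387/5,190+352/5,.126))
print("stand top",pt(t,*f(376,456),.062),"scene",pt(c,170+122/5,190+180/5,.062))
print("cap",[np.round(pt(t,*f(*q),.122),4) for q in((190,97),(313,118),(287,243))])
print("base left edge",[np.round(pt(t,*f(*q),.014),4) for q in((150,255),(185,80))])
print("dummy tab",pt(t,*f(108,162),.056))
g=lambda u,v:(120+u/4,130+v/4)
for a,b in (((211,120),(90,135)),((420,157),(302,152)),((189,315),(68,299))):
    A=pt(t,*g(*a),.006);B=pt(t,*g(*b),.02); print("disc",A,B,np.degrees(np.arctan2(*(B-A)[1::-1])),np.linalg.norm((B-A)[:2]))
E
```

```text
[[ 0.     0.326 -0.945]
 [-0.    -0.945 -0.326]
 [-1.     0.     0.   ]]
[[0.0, -0.301, 0.954, -0.143], [1.0, 0.0, -0.0, 0.001], [-0.0, 0.954, 0.301, -0.077], [0.0, 0.0, 0.0, 1.0]]
button top [ 0.66033528 -0.20574312  0.126     ] scene [ 0.66954817 -0.20546156  0.126     ]
stand top [ 0.42468234 -0.30215253  0.062     ] scene [ 0.43091615 -0.30024179  0.062     ]
cap [array([ 0.6534, -0.1663,  0.122 ]), array([ 0.6419, -0.2473,  0.122 ]), array([ 0.5587, -0.2317,  0.122 ])]
base left edge [array([ 0.5641, -0.1491,  0.014 ]), array([ 0.6899, -0.1708,  0.014 ])]
dummy tab [ 0.6213035  -0.11618125  0.056     ]
disc [0.59297319 0.23243409 0.006     ] [0.57746055 0.31352917 0.02      ] 100.82926229698522 0.08256545605069436
disc [0.57106563 0.08395072 0.006     ] [0.56996041 0.16510875 0.02      ] 90.78021293765788 0.08116555401660888
disc [0.45439779 0.24146321 0.006     ] [0.46203637 0.3229058  0.02      ] 84.64184843251796 0.08180002498858034
```

```bash
cat >> h.py <<'E'
from scipy.spatial.transform import Slerp
def plan(p,yaw,n=8,s=None):
    """list per-row shift/turn (tool units) for straight interpolation to p,yaw in n rows"""
    s=s or r.sense(); C=R.from_rotvec(s["ee_rot"]); D=R.from_matrix(down(yaw))
    sl=Slerp([0,1],R.concatenate([C,D])); p0=np.array(s["ee_pos"]);p=np.array(p)
    for i in range(n):
        a,b=sl(i/n),sl((i+1)/n); d=a.inv().apply((p-p0)/n)/.04; w=np.degrees((a.inv()*b).as_rotvec())/6
        print(", ".join("%.2f"%v for v in np.append(d,w)))
def st():
    s=r.sense(); C=R.from_rotvec(s["ee_rot"]).as_matrix()
    print("t %.2f"%s["clock"],"pos",np.round(s["ee_pos"],4),"xaxis",np.round(C[:,0],3),"zyaw",round(np.degrees(np.arctan2(C[1,2],C[0,2])),2),"F",np.round(s["ft_force"],1),"gap",round(s["finger_gap"],3),"j",np.round(s["joint_pos"],2))
E
python3 - <<'E'
from h import *
plan([.62,-.14,.32],np.radians(-99.5),16)
E
```

```text
-0.14, -0.34, -0.84, -0.64, -0.00, 0.00
-0.14, -0.28, -0.87, -0.64, -0.00, 0.00
-0.14, -0.22, -0.88, -0.64, -0.00, 0.00
-0.14, -0.16, -0.89, -0.64, -0.00, 0.00
-0.14, -0.10, -0.90, -0.64, -0.00, 0.00
-0.14, -0.04, -0.91, -0.64, -0.00, 0.00
-0.14, 0.02, -0.91, -0.64, -0.00, 0.00
-0.14, 0.08, -0.91, -0.64, -0.00, 0.00
-0.14, 0.14, -0.90, -0.64, -0.00, 0.00
-0.14, 0.20, -0.89, -0.64, -0.00, 0.00
-0.14, 0.26, -0.87, -0.64, -0.00, 0.00
-0.14, 0.32, -0.85, -0.64, -0.00, 0.00
-0.14, 0.38, -0.83, -0.64, -0.00, 0.00
-0.14, 0.43, -0.80, -0.64, -0.00, 0.00
-0.14, 0.48, -0.77, -0.64, -0.00, 0.00
-0.14, 0.53, -0.74, -0.64, -0.00, 0.00
```

Request:
step_arm --commands '[-0.2,-0.34,-0.84,-0.64,0,0,0,-0.2,-0.28,-0.87,-0.64,0,0,0,-0.2,-0.22,-0.88,-0.64,0,0,0,-0.15,-0.16,-0.89,-0.64,0,0,0,-0.15,-0.1,-0.9,-0.64,0,0,0,-0.15,-0.04,-0.91,-0.64,0,0,0,-0.15,0.02,-0.91,-0.64,0,0,0,-0.15,0.08,-0.91,-0.64,0,0,0]'

```text
clock: 2.47
ee_pos: [0.4007, -0.3269, 0.2851]
ee_rot: [1.698, 0.798, -1.701]
ft_force: [0.0, 0.2, 0.2]
finger_gap: -0.0
```

Run:
```python
from h import *
st();plan([.62,-.14,.32],np.radians(-99.5),10)
```

```text
t 2.47 pos [ 0.4007 -0.3269  0.2851] xaxis [-0.002  0.    -1.   ] zyaw -129.76 F [0.  0.2 0.2] gap -0.0 j [-0.9   0.17  1.52 -0.    1.46 -0.2 ]
-0.09, 0.12, -0.71, -0.50, 0.00, 0.00
-0.09, 0.16, -0.70, -0.50, 0.00, 0.00
-0.09, 0.20, -0.69, -0.50, 0.00, 0.00
-0.09, 0.23, -0.68, -0.50, 0.00, 0.00
-0.09, 0.27, -0.67, -0.50, 0.00, 0.00
-0.09, 0.30, -0.65, -0.50, 0.00, 0.00
-0.09, 0.34, -0.64, -0.50, 0.00, 0.00
-0.09, 0.37, -0.62, -0.50, 0.00, 0.00
-0.09, 0.40, -0.60, -0.50, 0.00, 0.00
-0.09, 0.43, -0.57, -0.50, 0.00, 0.00
```

Request:
step_arm --commands '[-0.1,0.16,-0.85,-0.6,0,0,0,-0.1,0.2,-0.85,-0.6,0,0,0,-0.1,0.25,-0.85,-0.6,0,0,0,-0.1,0.3,-0.85,-0.62,0,0,0,-0.1,0.38,-0.82,-0.65,0,0,0,-0.1,0.42,-0.8,-0.65,0,0,0,-0.1,0.46,-0.78,-0.65,0,0,0,-0.1,0.5,-0.75,-0.65,0,0,0]'

```text
clock: 3.13
ee_pos: [0.6234, -0.1247, 0.3204]
ee_rot: [1.31, 1.136, -1.312]
ft_force: [1.1, -0.9, -0.4]
finger_gap: 0.002
```

Run:
```python
from h import *
st();d=snap("wrist","w1"); snap("top","t1")
import pickle; pickle.dump(d,open("w1.pkl","wb"))
for n in("release_top","magazine","dummy","stand_top"): print(n,[(np.round(x["position"],3).tolist(),round(x["conf"],2)) for x in vision.look_for(n,"wrist")])
```

```text
t 3.13 pos [ 0.6234 -0.1247  0.3204] xaxis [ 0.001 -0.003 -1.   ] zyaw -98.06 F [ 1.1 -0.9 -0.4] gap 0.002 j [-0.37  0.38  1.15 -0.    1.61 -0.23]
release_top [([0.665, -0.196, 0.124], 0.65), ([0.685, -0.368, 0.012], 0.64), ([0.63, -0.18, 0.112], 0.49)]
magazine []
dummy [([0.613, -0.186, 0.043], 0.96)]
stand_top [([0.43, -0.294, 0.012], 0.92), ([0.568, 0.071, 0.008], 0.66)]
```

View pics/w1.png

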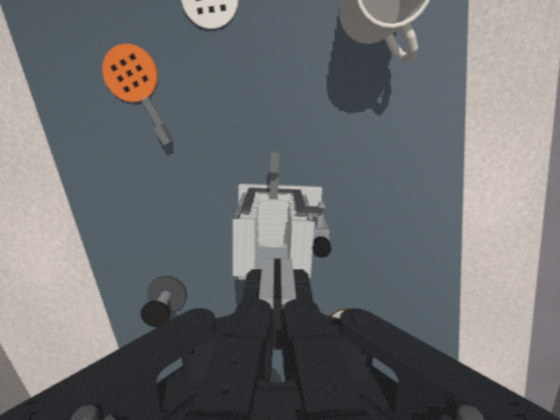

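Run:
```python
from h import *
w=cv2.imread('pics/w1.png'); cv2.imwrite('pics/c4.png',cv2.resize(w[140:290,220:345],None,fx=4,fy=4,interpolation=cv2.INTER_CUBIC))
```

```text
(no output)
```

View pics/c4.png

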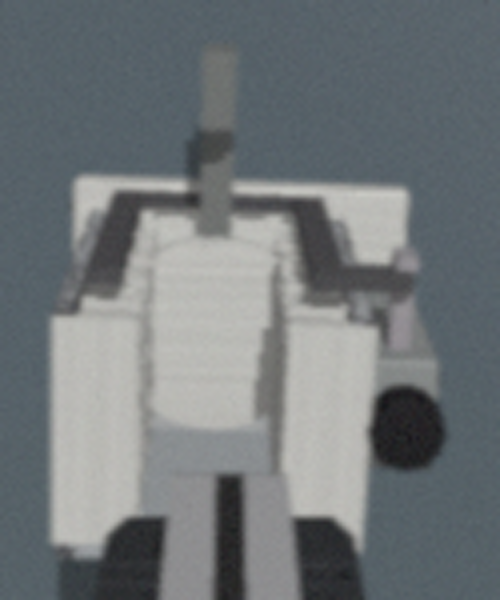

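Run:
```python
from h import *
import pickle; d=pickle.load(open("w1.pkl","rb"))
f=lambda u,v:(220+u/4,140+v/4)
P=lambda u,v,z: np.round(pt(d,*f(u,v),z)[:2],4)
B=[P(75,177,.014),P(408,188,.014)]; C=[P(52,316,.122),P(378,325,.122)]; C2=[P(50,543,.122),P(366,550,.122)]
for n,q in (("base",B),("capfront",C)):
    e=q[1]-q[0]; print(n,q,np.linalg.norm(e),np.degrees(np.arctan2(e[1],e[0])),"mid",(q[0]+q[1])/2)
print("cap back",C2)
for a in((407,427),(407,433)): print("btn",P(*a,.126))
T=[P(203,47,.056),P(238,47,.056),P(201,131,.056),P(236,131,.056)]; print("tab",T)
e=(T[0]+T[1]-T[2]-T[3])/2; print(np.linalg.norm(e),np.degrees(np.arctan2(e[1],e[0])))
print("stand",np.round(pt(d,155,313,.062),4))
```

```text
base [array([ 0.568 , -0.1441]), array([ 0.6807, -0.164 ])] 0.11444343581001055 -10.013780143546757 mid [ 0.62435 -0.15405]
capfront [array([ 0.571, -0.158]), array([ 0.6576, -0.1729])] 0.08787246440154049 -9.762465734974592 mid [ 0.6143  -0.16545]
cap back [array([ 0.5582, -0.2251]), array([ 0.647, -0.24 ])]
btn [ 0.662  -0.2019]
btn [ 0.6619 -0.2037]
tab [array([ 0.6194, -0.1011]), array([ 0.6298, -0.1026]), array([ 0.615 , -0.1264]), array([ 0.6257, -0.1279])]
0.0256544830390324 80.46424524068728
stand [ 0.4277 -0.298   0.062 ]
```

```bash
cat >> h.py <<'E'
MY=np.radians(-9.9); XM=np.array([np.cos(MY),np.sin(MY)]); YM=np.array([-np.sin(MY),np.cos(MY)]); MO=np.array([.608,-.1974])
MT=MY-np.pi/2  # tool z direction = -y_m
def mag(x,y,h): return np.append(MO+XM*x+YM*y,h+.002)
E
python3 - <<'E'
from h import *
print(mag(58,4,0) if 0 else mag(.058,.004,.15)); plan(mag(.058,.004,.15),MT,8)
E
```

```text
[ 0.66582406 -0.20343145  0.152     ]
0.53, 0.17, 0.21, 0.03, 0.00, -0.00
0.53, 0.17, 0.21, 0.03, 0.00, -0.00
0.53, 0.17, 0.21, 0.03, 0.00, -0.00
0.52, 0.17, 0.21, 0.03, 0.00, -0.00
0.52, 0.17, 0.21, 0.03, 0.00, -0.00
0.52, 0.18, 0.21, 0.03, 0.00, -0.00
0.52, 0.18, 0.21, 0.03, 0.00, -0.00
0.52, 0.18, 0.21, 0.03, 0.00, -0.00
```

Request:
step_arm --commands '[0.4,0.2,0.3,0.06,0,0,0,0.4,0.2,0.3,0.06,0,0,0,0.45,0.2,0.3,0.06,0,0,0,0.5,0.2,0.3,0.06,0,0,0,0.6,0.2,0.25,0,0,0,0,0.6,0.2,0.2,0,0,0,0,0.6,0.15,0,0,0,0,0,0.5,0,0,0,0,0,0]'

```text
clock: 4.1
ee_pos: [0.6602, -0.22, 0.1631]
ee_rot: [1.349, 1.092, -1.344]
ft_force: [0.7, -0.3, -0.1]
finger_gap: -0.003
```

Run:
```python
from h import *
st();delta(mag(.058,.004,.1155),MT)
d=snap("wrist","w2")
```

```text
t 4.10 pos [ 0.6602 -0.22    0.1631] xaxis [ 0.014 -0.013 -1.   ] zyaw -101.13 F [ 0.7 -0.3 -0.1] gap -0.003 j [-0.48  0.55  1.25 -0.01  1.31 -0.28]
shift(40mm): [ 1.135  0.04  -0.445] turn(6deg): [-0.204  0.095 -0.151]
```

View pics/w2.png

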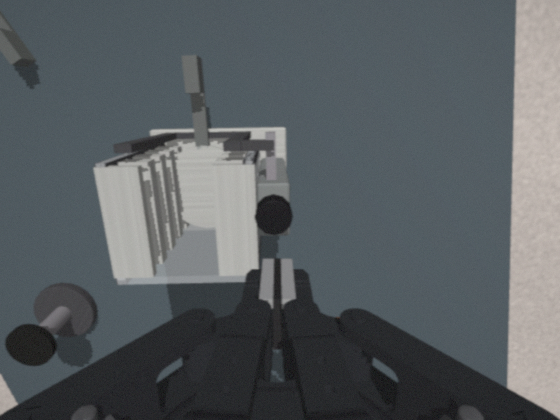

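Run:
```python
from h import *
d=snap("wrist"); print(pt(d,273,214,.126), mag(.054,.004,.124)); st()
w=d["pixels"]; cv2.imwrite('pics/c5.png',cv2.resize(w[110:295,90:300],None,fx=3.2,fy=3.2,interpolation=cv2.INTER_CUBIC))
```

```text
[ 0.65938654 -0.19988722  0.126     ] [ 0.66188362 -0.20274373  0.126     ]
t 4.20 pos [ 0.6576 -0.2187  0.1602] xaxis [ 0.006 -0.009 -1.   ] zyaw -101.11 F [ 0.  -1.1  0.1] gap -0.001 j [-0.48  0.56  1.26 -0.01  1.32 -0.28]
```

Request:
step_arm --commands '[0,0,-0.45,-0.2,0.1,-0.15,0,0,0.04,0,0,0,0,0,0,0,0,0,0,0,0,0,0,0,0,0,0,0,0,0,0,0,0,0,0,0,0,0,0,0,0,0,0,0,0,0,0,0,0,0,0,0,0,0,0,0]'

```text
clock: 4.87
ee_pos: [0.6644, -0.2014, 0.1703]
ee_rot: [1.337, 1.121, -1.333]
ft_force: [-0.8, -0.9, 0.3]
finger_gap: -0.001
```

Run:
```python
from h import *
st();delta(mag(.058,.004,.1155),MT)
```

```text
t 4.87 pos [ 0.6644 -0.2014  0.1703] xaxis [ 0.002  0.001 -1.   ] zyaw -99.91 F [-0.8 -0.9  0.3] gap -0.001 j [-0.46  0.56  1.23  0.    1.35 -0.28]
shift(40mm): [1.321 0.04  0.045] turn(6deg): [-0.002 -0.01  -0.02 ]
```

View pics/c5.png

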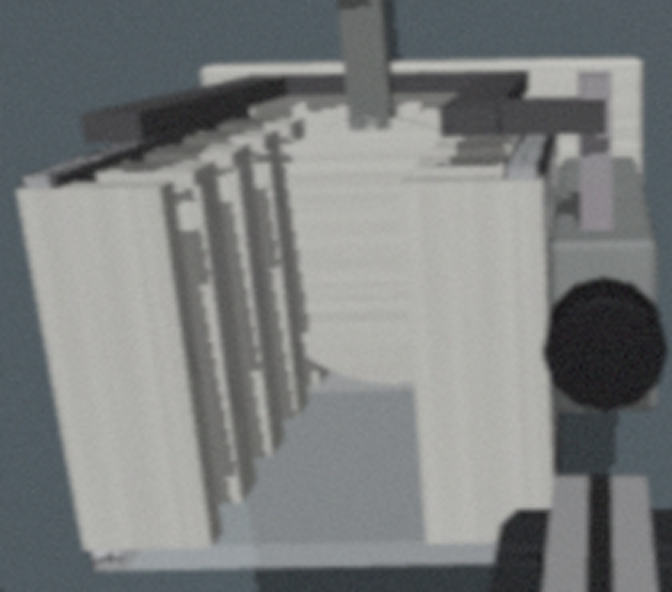

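Request:
step_arm --commands '[0.3,0.04,0.04,0,0,0,0,0.3,0,0,0,0,0,0,0.2,0,0,0,0,0,0,0.1,0,0,0,0,0,0,0.1,0,0,0,0,0,0,0.1,0,0,0,0,0,0,0.1,0,0,0,0,0,0,0.1,0,0,0,0,0,0]'

```text
clock: 5.53
ee_pos: [0.6661, -0.2036, 0.1165]
ee_rot: [1.337, 1.12, -1.333]
ft_force: [-12.6, 4.9, 36.9]
finger_gap: -0.001
```

Run:
```python
from h import *
st();delta(mag(.058,.004,.1155),MT)
```

```text
t 5.53 pos [ 0.6661 -0.2036  0.1165] xaxis [ 0.004 -0.    -1.   ] zyaw -99.92 F [-12.6   4.9  36.9] gap -0.001 j [-0.46  0.6   1.29  0.    1.24 -0.28]
shift(40mm): [-0.026 -0.008 -0.004] turn(6deg): [-0.003 -0.004 -0.034]
```

Request:
step_arm --commands '[-0.3,0,0,0,0,0,0,-0.5,0,0,0,0,0,0,-0.8,0,0,0,0,0,0,-0.8,0,0,0,0,0,0,-0.8,0,-0.5,0,0,0,0,-0.8,0,-0.8,0,0,0,0,-0.8,0,-0.8,0,0,0,0,-0.5,0,-0.5,0,0,0,0]'

```text
clock: 6.2
ee_pos: [0.6802, -0.1063, 0.3271]
ee_rot: [1.341, 1.124, -1.347]
ft_force: [0.4, 0.8, 0.1]
finger_gap: -0.0
```

Run:
```python
from h import *
st();d=snap("wrist","w3"); snap("top","t3"); import pickle; pickle.dump(d,open("w3.pkl","wb"))
```

```text
t 6.20 pos [ 0.6802 -0.1063  0.3271] xaxis [-0.007  0.003 -1.   ] zyaw -100.45 F [0.4 0.8 0.1] gap -0.0 j [-0.32  0.49  0.97  0.    1.69 -0.13]
```

View pics/w3.png

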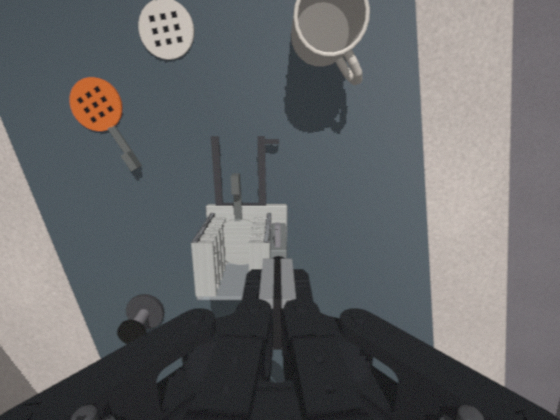

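View pics/t3.png

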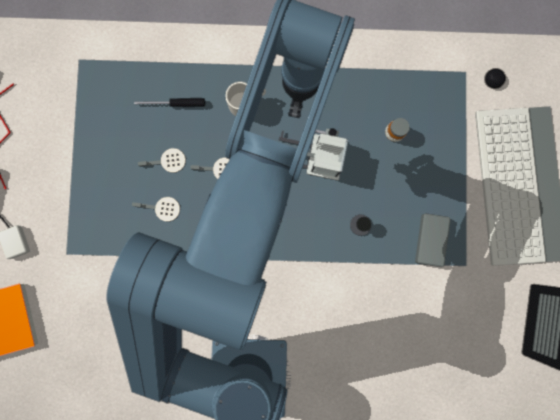

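Gate lies flat and open, with its uprights at wrist px (216,170) and (262,170). Next is the dummy's tab, at about (0.622,-0.115).

Run:
```python
from h import *
print(mag(0,.084,.12)); plan(mag(0,.084,.12),MT,8)
```

```text
[ 0.62244204 -0.11465082  0.122     ]
0.65, -0.18, 0.06, -0.01, -0.00, 0.00
0.65, -0.18, 0.06, -0.01, -0.00, 0.00
0.65, -0.18, 0.06, -0.01, -0.00, 0.00
0.65, -0.18, 0.06, -0.01, -0.00, 0.00
0.65, -0.18, 0.06, -0.01, -0.00, 0.00
0.65, -0.18, 0.06, -0.01, -0.00, 0.00
0.65, -0.18, 0.06, -0.01, -0.00, 0.00
0.65, -0.18, 0.06, -0.01, -0.00, 0.00
```

Request:
step_arm --commands '[0.4,-0.3,0.05,0,0,0,45,0.5,-0.3,0.05,0,0,0,45,0.6,-0.3,0,0,0,0,45,0.7,-0.25,0,0,0,0,45,0.7,-0.2,0,0,0,0,45,0.7,-0.1,0,0,0,0,45,0.6,0,0,0,0,0,45,0.3,0,0,0,0,0,45]'

```text
clock: 6.97
ee_pos: [0.6197, -0.102, 0.139]
ee_rot: [1.337, 1.116, -1.339]
ft_force: [-0.2, 0.3, 0.1]
finger_gap: 0.525
```

Run:
```python
from h import *
st();delta(mag(0,.084,.060),MT);d=snap("wrist","w4")
```

```text
t 6.97 pos [ 0.6197 -0.102   0.139 ] xaxis [ 0.002 -0.003 -1.   ] zyaw -100.17 F [-0.2  0.3  0.1] gap 0.525 j [-0.34  0.47  1.46 -0.    1.21 -0.16]
shift(40mm): [1.927 0.12  0.293] turn(6deg): [-0.044  0.029 -0.02 ]
```

View pics/w4.png

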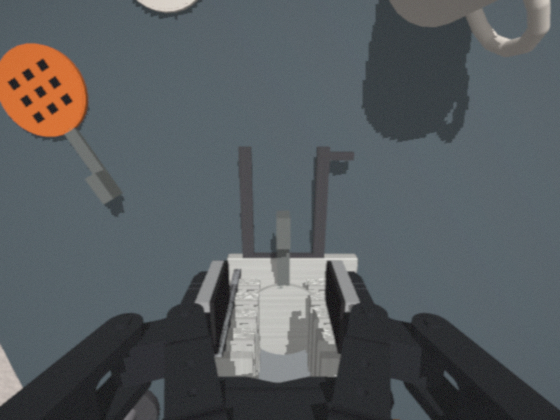

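Request:
step_arm --commands '[0.3,0.12,0.28,0,0,0,45,0.5,0,0,0,0,0,45,0.5,0,0,0,0,0,45,0.3,0,0,0,0,0,45,0.15,0,0,0,0,0,45,0,0,0,0,0,0,45,0,0,0,0,0,0,45,0,0,0,0,0,0,45]'

```text
clock: 7.68
ee_pos: [0.6213, -0.1232, 0.0602]
ee_rot: [1.336, 1.117, -1.346]
ft_force: [0.4, 0.2, -0.7]
finger_gap: 0.529
```

Run:
```python
from h import *
st();delta(mag(0,.084,.030),MT);d=snap("wrist","w5")
import pickle; pickle.dump(d,open("w5.pkl","wb"))
```

```text
t 7.68 pos [ 0.6213 -0.1232  0.0602] xaxis [-0.003 -0.005 -1.   ] zyaw -100.34 F [ 0.4  0.2 -0.7] gap 0.529 j [-0.37  0.56  1.53 -0.01  1.06 -0.18]
shift(40mm): [ 0.703 -0.007 -0.219] turn(6deg): [-0.074  0.051  0.024]
```

View pics/w5.png

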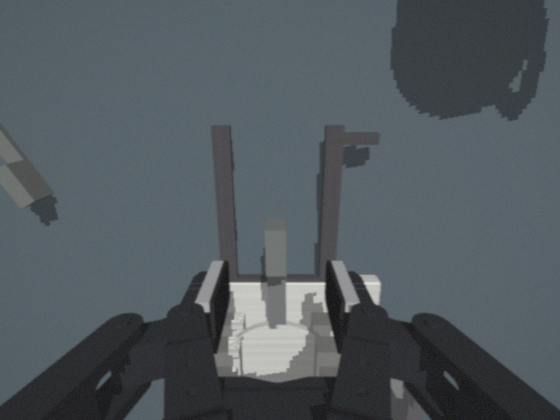

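Run:
```python
from h import *
import pickle; d=pickle.load(open("w5.pkl","rb"))
for v in (219,229,278): 
    p=pt(d,276,v,.056)[:2]-MO; print(v,XM@p,YM@p)
for y in(.072,.096): print(proj(d,mag(0,y,.054)))
```

```text
219 -3.960719185198969e-05 0.10180316860366673
229 -8.221582690190118e-05 0.09686042905548248
278 -0.00030363274955155783 0.07117534951851003
(np.float64(276.60518636929305), np.float64(276.49652515462674))
(np.float64(276.1915107008387), np.float64(230.7198915931845))
```

Request:
step_arm --commands '[0,0,-0.22,-0.07,0.05,0,45,0.2,0,0,0,0,0,45,0.2,0,0,0,0,0,45,0.15,0,0,0,0,0,45,0.1,0,0,0,0,0,45,0.03,0,0,0,0,0,45,0,0,0,0,0,0,45,0,0,0,0,0,0,45]'

```text
clock: 8.4
ee_pos: [0.6252, -0.1135, 0.0333]
ee_rot: [1.335, 1.12, -1.332]
ft_force: [0.3, -0.6, 0.0]
finger_gap: 0.526
```

Run:
```python
from h import *
st();delta(mag(0,.084,.030),MT)
```

```text
t 8.40 pos [ 0.6252 -0.1135  0.0333] xaxis [ 0.003 -0.001 -1.   ] zyaw -99.78 F [ 0.3 -0.6  0. ] gap 0.526 j [-0.35  0.59  1.55 -0.    1.   -0.18]
shift(40mm): [ 0.033 -0.062  0.04 ] turn(6deg): [ 0.019  0.007 -0.033]
```

Request:
step_arm --commands '[0.03,-0.06,0.04,0,0,0,30,0,0,0,0,0,0,16,0,0,0,0,0,0,4,0,0,0,0,0,0,4,0,0,0,0,0,0,4,0,0,0,0,0,0,4,0,0,0,0,0,0,4,0,0,0,0,0,0,4]' --newtons 70

```text
clock: 9.07
ee_pos: [0.6225, -0.1152, 0.0327]
ee_rot: [1.335, 1.119, -1.331]
ft_force: [-0.3, 0.0, -2.0]
finger_gap: 0.103
```

Run:
```python
from h import *
st();delta(mag(0,.084,.030),MT)
```

```text
t 9.07 pos [ 0.6225 -0.1152  0.0327] xaxis [ 0.004 -0.002 -1.   ] zyaw -99.82 F [-0.3  0.  -2. ] gap 0.103 j [-0.36  0.59  1.55  0.    1.   -0.19]
shift(40mm): [ 0.018 -0.004 -0.012] turn(6deg): [ 0.014  0.007 -0.042]
```

Request:
step_arm --commands '[-0.06,0,0,0,0,0,4,-0.06,0,0,0,0,0,4,0,0,0,0,0,0,4,0,0,0,0,0,0,4,0,0,0,0,0,0,4,0,0,0,0,0,0,4,0,0,0,0,0,0,4,0,0,0,0,0,0,4]'

```text
clock: 9.73
ee_pos: [0.6226, -0.1151, 0.0381]
ee_rot: [1.335, 1.119, -1.331]
ft_force: [0.4, -0.0, 0.2]
finger_gap: 0.102
```

Run:
```python
from h import *
st();delta(mag(0,.084,.035),MT); d=snap("wrist","w6"); snap("scene","s6")
w=cv2.imread('pics/s6.png'); cv2.imwrite('pics/c6.png',cv2.resize(w[190:310,190:310],None,fx=5,fy=5,interpolation=cv2.INTER_CUBIC))
```

```text
t 9.73 pos [ 0.6226 -0.1151  0.0381] xaxis [ 0.004 -0.002 -1.   ] zyaw -99.81 F [ 0.4 -0.   0.2] gap 0.102 j [-0.36  0.58  1.55  0.    1.01 -0.19]
shift(40mm): [ 0.028 -0.005 -0.011] turn(6deg): [ 0.015  0.008 -0.043]
```

View pics/w6.png

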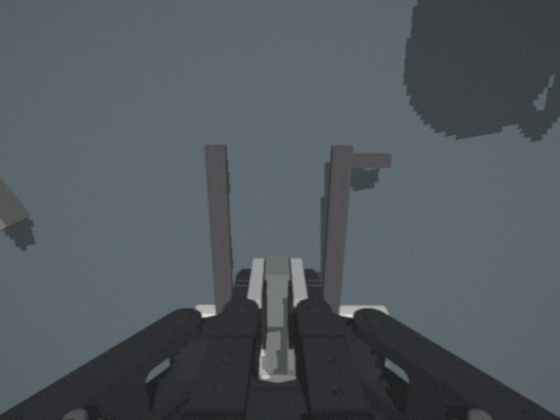

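View pics/c6.png

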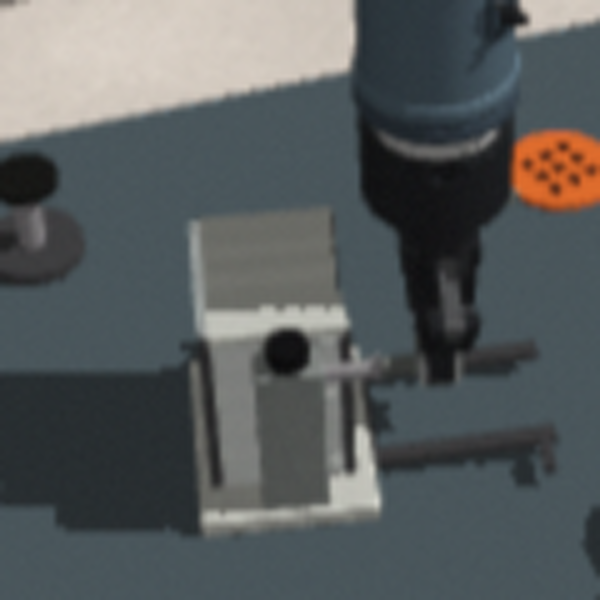

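Request:
step_arm --commands '[0,0,-0.15,0,0,0,4,0,0,-0.25,0,0,0,4,0,0,-0.3,0,0,0,4,0,0,-0.3,0,0,0,4,0,0,-0.3,0,0,0,4,0,0,-0.3,0,0,0,4,0,0,-0.2,0,0,0,4,0,0,-0.1,0,0,0,4]'

```text
clock: 10.5
ee_pos: [0.6366, -0.0312, 0.0378]
ee_rot: [1.336, 1.12, -1.331]
ft_force: [-1.7, -0.4, -0.8]
finger_gap: 0.1
```

Run:
```python
from h import *
st();delta(mag(0,.18,.035),MT)
```

```text
t 10.50 pos [ 0.6366 -0.0312  0.0378] xaxis [ 0.004 -0.001 -1.   ] zyaw -99.79 F [-1.7 -0.4 -0.8] gap 0.1 j [-0.22  0.59  1.54  0.    1.01 -0.05]
shift(40mm): [ 0.021  0.011 -0.284] turn(6deg): [ 0.018  0.    -0.039]
```

Request:
step_arm --commands '[0,0,-0.25,0,0,0,4,-0.3,0,-0.2,0,0,0,4,-0.6,0,0,0,0,0,4,-0.8,0,0,0,0,0,4,-0.8,0,0,0,0,0,4,-0.8,0,0,0,0,0,4,-0.5,0,0,0,0,0,4,-0.2,0,0,0,0,0,4]'

```text
clock: 11.17
ee_pos: [0.6371, -0.006, 0.2052]
ee_rot: [1.33, 1.129, -1.335]
ft_force: [0.3, -0.0, -1.1]
finger_gap: 0.098
```

Run:
```python
from h import *
st();plan([.4426,-.217,.2],np.radians(-100),10); snap("scene","s7")
w=cv2.imread('pics/s7.png'); cv2.imwrite('pics/c7.png',cv2.resize(w[110:310,190:340],None,fx=4,fy=4,interpolation=cv2.INTER_CUBIC)[:,:800])
```

```text
t 11.17 pos [ 0.6371 -0.006   0.2052] xaxis [-0.004  0.001 -1.   ] zyaw -99.62 F [ 0.3 -0.  -1.1] gap 0.098 j [-0.18  0.43  1.35  0.    1.37 -0.02]
0.01, -0.39, 0.60, 0.01, -0.00, 0.00
0.01, -0.39, 0.60, 0.01, -0.00, 0.00
0.01, -0.39, 0.60, 0.01, -0.00, 0.00
0.01, -0.39, 0.60, 0.01, -0.00, 0.00
0.01, -0.39, 0.60, 0.01, -0.00, 0.00
0.01, -0.39, 0.60, 0.01, -0.00, 0.00
0.01, -0.39, 0.60, 0.01, -0.00, 0.00
0.01, -0.39, 0.60, 0.01, -0.00, 0.00
0.01, -0.39, 0.60, 0.01, -0.00, 0.00
0.01, -0.39, 0.60, 0.01, -0.00, 0.00
```

View pics/s7.png

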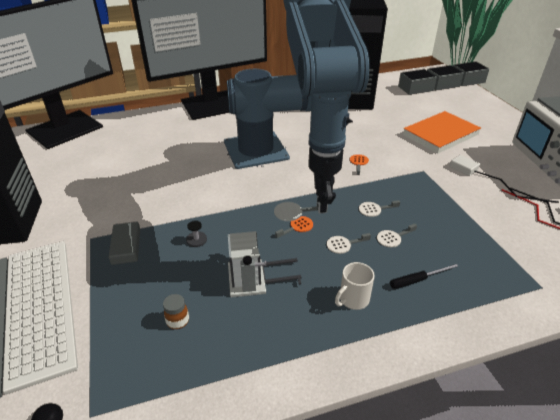

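Request:
step_arm --commands '[0,-0.3,0.4,0,0,0,4,0,-0.45,0.6,0,0,0,4,0,-0.5,0.7,0,0,0,4,0,-0.5,0.7,0,0,0,4,0,-0.5,0.7,0,0,0,4,0,-0.5,0.7,0,0,0,4,0,-0.4,0.6,0,0,0,4,0,-0.3,0.5,0,0,0,4]'

```text
clock: 11.88
ee_pos: [0.4624, -0.1753, 0.1995]
ee_rot: [1.327, 1.138, -1.328]
ft_force: [0.0, -0.6, -0.7]
finger_gap: 0.098
```

Run:
```python
from h import *
st();delta([.4426,-.217,.14],np.radians(-100))
```

```text
t 11.88 pos [ 0.4624 -0.1753  0.1995] xaxis [-0.006  0.006 -1.   ] zyaw -99.15 F [ 0.  -0.6 -0.7] gap 0.098 j [-0.59  0.19  1.71  0.    1.25 -0.43]
shift(40mm): [ 1.483 -0.312  1.115] turn(6deg): [ 0.142 -0.044  0.067]
```

Request:
step_arm --commands '[0.3,-0.1,0.3,0,0,0,4,0.3,-0.1,0.3,0.1,0,0,4,0.3,-0.1,0.25,0,0,0,4,0.3,0,0.1,0,0,0,4,0.2,0,0,0,0,0,4,0,0,0,0,0,0,4,0,0,0,0,0,0,4,0,0,0,0,0,0,4]'

```text
clock: 12.55
ee_pos: [0.4348, -0.2125, 0.1354]
ee_rot: [1.34, 1.139, -1.349]
ft_force: [0.3, 0.4, -1.2]
finger_gap: 0.101
```

Run:
```python
from h import *
st();delta([.4426,-.217,.14],np.radians(-100))
for c in("scene","top","wrist"): snap(c,c[0]+"8")
w=cv2.imread('pics/s8.png'); cv2.imwrite('pics/c8.png',cv2.resize(w[150:290,140:300],None,fx=4,fy=4,interpolation=cv2.INTER_CUBIC))
w=cv2.imread('pics/t8.png'); cv2.imwrite('pics/d8.png',cv2.resize(w[150:280,280:430],None,fx=4,fy=4,interpolation=cv2.INTER_CUBIC))
```

```text
t 12.55 pos [ 0.4348 -0.2125  0.1354] xaxis [-0.016  0.012 -1.   ] zyaw -100.3 F [ 0.3  0.4 -1.2] gap 0.101 j [-0.68  0.24  1.81 -0.    1.11 -0.5 ]
shift(40mm): [-0.12   0.21   0.074] turn(6deg): [-0.049 -0.083  0.173]
```

View pics/c8.png

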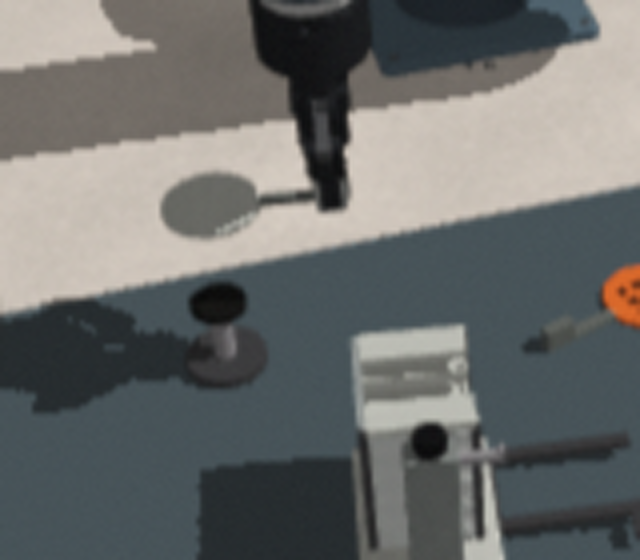

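View pics/d8.png

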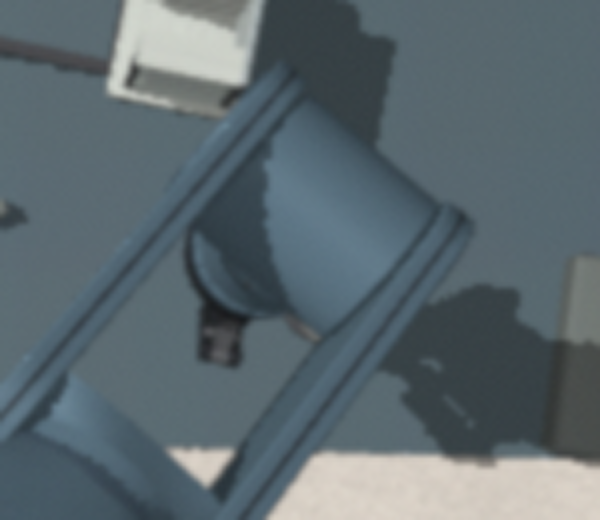

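View pics/w8.png

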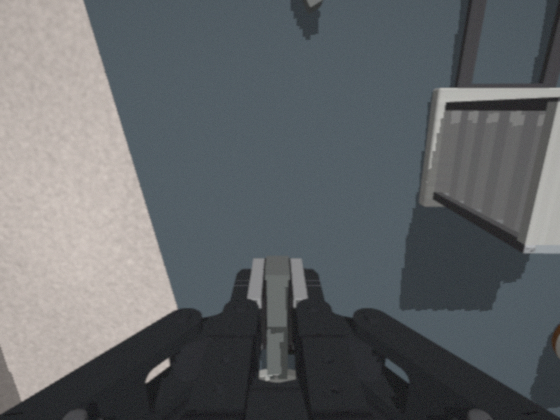

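Run:
```python
from h import *
s=r.sense(); d=snap("scene"); C=R.from_rotvec(s["ee_rot"]).as_matrix()
c=s["ee_pos"]+C@np.array([-.0093,0,.084]); print(c,proj(d,c))
for e in ([0,0,.034],[0,0,-.034],[0,.034,0],[0,-.034,0]): print(np.round(proj(d,c+C@np.array(e)),1), [(a-b)*4 for a,b in zip(proj(d,c+C@np.array(e)),(140,150))])
# offsets
print("stand",pt(d,140+217/4,150+302/4,.062),pt(d,140+217/4,150+300/4,.062)); st()
```

```text
[ 0.42049465 -0.29564942  0.14473873] (np.float64(191.77444870401052), np.float64(200.58865244074002))
[179.3 201.7] [np.float64(157.06519508701774), np.float64(206.9616974516358)]
[204.2 199.4] [np.float64(256.92100856253967), np.float64(197.7668026950697)]
[191.6 208.5] [np.float64(206.54305495844278), np.float64(234.0526648326885)]
[191.9 193. ] [np.float64(207.62977317655736), np.float64(171.95715564727493)]
stand [ 0.42864708 -0.30027995  0.062     ] [ 0.42650575 -0.29991127  0.062     ]
t 12.75 pos [ 0.4354 -0.213   0.1362] xaxis [-0.015  0.01  -1.   ] zyaw -100.28 F [ 0.1 -0.4 -0.8] gap 0.101 j [-0.68  0.24  1.81 -0.    1.11 -0.5 ]
```

Run:
```python
from h import *
delta([.4421,-.2202,.08],np.radians(-100))
```

```text
shift(40mm): [1.4   0.22  0.157] turn(6deg): [-0.045 -0.073  0.154]
```

Request:
step_arm --commands '[0,0.08,0.08,0,-0.06,0.17,4,0,0.08,0.08,0,0,0,4,0.25,0.03,0,0,0,0,4,0.35,0,0,0,0,0,4,0.35,0,0,0,0,0,4,0.25,0,0,0,0,0,4,0.1,0,0,0,0,0,4,0,0,0,0,0,0,4]'

```text
clock: 13.42
ee_pos: [0.4454, -0.2229, 0.0825]
ee_rot: [1.341, 1.109, -1.333]
ft_force: [-0.2, -0.7, -1.2]
finger_gap: 0.101
```

Run:
```python
from h import *
st();delta([.4421,-.2202,.057],np.radians(-100))
```

```text
t 13.42 pos [ 0.4454 -0.2229  0.0825] xaxis [ 0.01  -0.005 -1.   ] zyaw -100.22 F [-0.2 -0.7 -1.2] gap 0.101 j [-0.69  0.32  1.86  0.    0.95 -0.51]
shift(40mm): [ 0.636 -0.1   -0.055] turn(6deg): [-0.037  0.03  -0.1  ]
```

Request:
step_arm --commands '[0,-0.08,-0.05,0,0.03,-0.1,4,0.1,0,0,0,0,0,4,0.15,0,0,0,0,0,4,0.15,0,0,0,0,0,4,0.1,0,0,0,0,0,4,0,0,0,0,0,0,4,0,0,0,0,0,0,4,0,0,0,0,0,0,4]'

```text
clock: 14.08
ee_pos: [0.4433, -0.2209, 0.0614]
ee_rot: [1.339, 1.118, -1.339]
ft_force: [-1.0, -0.3, -0.3]
finger_gap: 0.099
```

Run:
```python
from h import *
st();delta([.4421,-.2202,.057],np.radians(-100));snap("scene","s9")
w=cv2.imread('pics/s9.png'); cv2.imwrite('pics/c9.png',cv2.resize(w[150:290,140:300],None,fx=4,fy=4,interpolation=cv2.INTER_CUBIC))
```

```text
t 14.08 pos [ 0.4433 -0.2209  0.0614] xaxis [ 0.001 -0.001 -1.   ] zyaw -100.23 F [-1.  -0.3 -0.3] gap 0.099 j [-0.69  0.35  1.88 -0.    0.91 -0.51]
shift(40mm): [ 0.109 -0.032 -0.012] turn(6deg): [-0.038  0.007 -0.008]
```

View pics/c9.png

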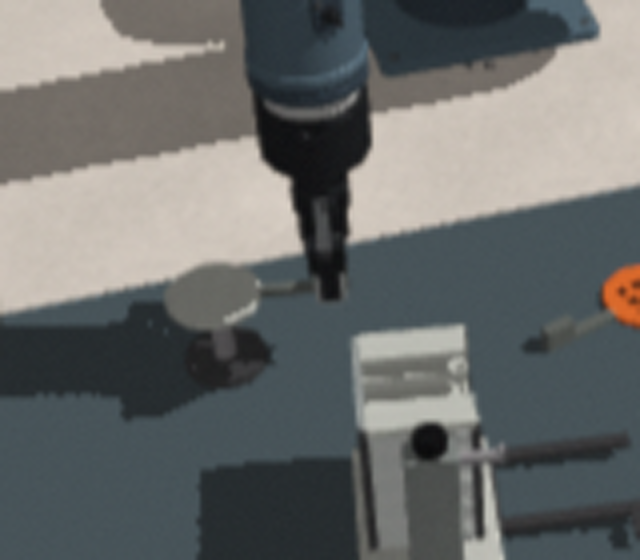

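Request:
step_arm --commands '[0.04,-0.03,0,0,0,0,4,0.03,0,0,0,0,0,4,0.03,0,0,0,0,0,4,0.02,0,0,0,0,0,4,0,0,0,0,0,0,4,0,0,0,0,0,0,4,0,0,0,0,0,0,4,0,0,0,0,0,0,4]'

```text
clock: 14.8
ee_pos: [0.4425, -0.2211, 0.0569]
ee_rot: [1.339, 1.116, -1.338]
ft_force: [-0.1, 0.3, -1.3]
finger_gap: 0.1
```

Run:
```python
from h import *
st();delta([.4421,-.2202,.057],np.radians(-100))
```

```text
t 14.80 pos [ 0.4425 -0.2211  0.0569] xaxis [ 0.002 -0.002 -1.   ] zyaw -100.22 F [-0.1  0.3 -1.3] gap 0.1 j [-0.69  0.35  1.89 -0.    0.9  -0.51]
shift(40mm): [-0.002 -0.014 -0.021] turn(6deg): [-0.037  0.016 -0.025]
```

Request:
step_arm --commands '[0.02,0,0,0,0,0,4,0.02,0,0,0,0,0,4,0,0,0,0,0,0,4,0,0,0,0,0,0,4,0,0,0,0,0,0,4,0,0,0,0,0,0,4,0,0,0,0,0,0,4,0,0,0,0,0,0,4]'

```text
clock: 15.47
ee_pos: [0.4427, -0.2212, 0.0561]
ee_rot: [1.339, 1.115, -1.338]
ft_force: [-0.3, 0.6, 0.8]
finger_gap: 0.099
```

Run:
```python
from h import *
st(); print(r.sense()["moment"])
```

```text
t 15.47 pos [ 0.4427 -0.2212  0.0561] xaxis [ 0.003 -0.003 -1.   ] zyaw -100.21 F [-0.3  0.6  0.8] gap 0.099 j [-0.69  0.35  1.89 -0.    0.89 -0.51]
[-0.00244218  0.12892866 -0.02881734]
```

Request:
step_arm --commands '[0,0,0,0,0,0,14,0,0,0,0,0,0,20,0,0,0,0,0,0,30,0,0,0,0,0,0,45,-0.2,0,0,0,0,0,45,-0.4,0,0,0,0,0,45,-0.6,0,0,0,0,0,45,-0.6,0,-0.1,0,0,0,45]'

```text
clock: 16.13
ee_pos: [0.4402, -0.2154, 0.1261]
ee_rot: [1.34, 1.127, -1.343]
ft_force: [0.3, -0.7, 0.2]
finger_gap: 0.524
```

Run:
```python
from h import *
st();d=snap("scene","s10");t=snap("top","t10");
w=cv2.imread('pics/s10.png'); a=cv2.resize(w[150:290,140:300],None,fx=4,fy=4,interpolation=cv2.INTER_CUBIC);cv2.imwrite('pics/c10.png',a)
```

```text
t 16.13 pos [ 0.4402 -0.2154  0.1261] xaxis [-0.006  0.004 -1.   ] zyaw -100.26 F [ 0.3 -0.7  0.2] gap 0.524 j [-0.68  0.26  1.82 -0.    1.07 -0.5 ]
```

View pics/c10.png

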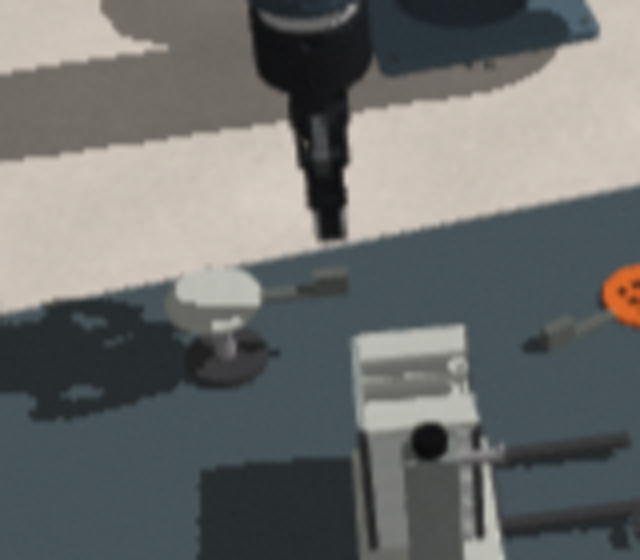

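View pics/t10.png

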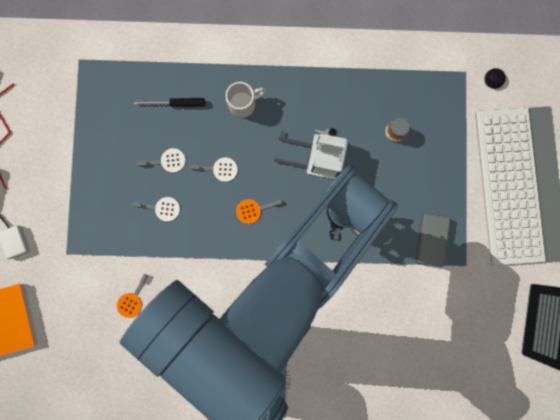

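Dummy is level on the stand: disc at crop (213,297), centred over the stem. Three white discs remain unmoved. Next is the nearest one, at top px (225,170).

Run:
```python
from h import *
plan([.570,.165,.17],np.radians(-89.2),12)
```

```text
-0.09, 0.12, -0.83, -0.15, 0.00, -0.00
-0.09, 0.13, -0.83, -0.15, 0.00, -0.00
-0.09, 0.15, -0.82, -0.15, 0.00, -0.00
-0.08, 0.16, -0.82, -0.15, 0.00, -0.00
-0.08, 0.17, -0.82, -0.15, 0.00, -0.00
-0.08, 0.19, -0.82, -0.15, 0.00, -0.00
-0.08, 0.20, -0.81, -0.15, 0.00, -0.00
-0.08, 0.21, -0.81, -0.15, 0.00, -0.00
-0.08, 0.22, -0.81, -0.15, 0.00, -0.00
-0.08, 0.24, -0.80, -0.15, 0.00, -0.00
-0.08, 0.25, -0.80, -0.15, 0.00, -0.00
-0.08, 0.26, -0.80, -0.15, 0.00, -0.00
```

Request:
step_arm --commands '[-0.5,0.05,-0.6,-0.15,0,0,45,-0.3,0.15,-0.9,-0.15,0,0,45,-0.2,0.2,-0.95,-0.15,0,0,45,-0.1,0.25,-0.95,-0.15,0,0,45,0,0.25,-0.95,-0.2,0,0,45,0,0.3,-0.95,-0.25,0,0,45,0,0.3,-0.9,-0.3,0,0,45,0,0.3,-0.8,-0.3,0,0,45]'

```text
clock: 16.9
ee_pos: [0.5497, 0.0575, 0.1765]
ee_rot: [1.217, 1.196, -1.216]
ft_force: [0.4, 0.1, -0.4]
finger_gap: 0.523
```

Run:
```python
from h import *
st();delta([.570,.165,.17],np.radians(-89.2))
```

```text
t 16.90 pos [0.5497 0.0575 0.1765] xaxis [ 0.006 -0.005 -1.   ] zyaw -90.66 F [ 0.4  0.1 -0.4] gap 0.523 j [-0.09  0.3   1.61 -0.01  1.22 -0.08]
shift(40mm): [ 0.151  0.474 -2.694] turn(6deg): [-0.244  0.051 -0.054]
```

Request:
step_arm --commands '[0,0.1,-0.8,-0.1,0,0,45,0,0.1,-0.7,-0.1,0,0,45,0,0.1,-0.5,0,0,0,45,0,0.1,-0.3,0,0,0,45,0,0,-0.1,0,0,0,45,0,0,0,0,0,0,45,0,0,0,0,0,0,45,0,0,0,0,0,0,45]'

```text
clock: 17.57
ee_pos: [0.5653, 0.1656, 0.1725]
ee_rot: [1.191, 1.215, -1.193]
ft_force: [-0.7, -0.0, -0.5]
finger_gap: 0.528
```

Run:
```python
from h import *
st();d=snap("wrist","w11")
import pickle; pickle.dump(d,open("w.pkl","wb"))
for c in("wrist",): print([(np.round(x["position"],3).tolist(),round(x["conf"],2)) for x in vision.look_for("disc1",c)])
```

```text
t 17.57 pos [0.5653 0.1656 0.1725] xaxis [ 0.002 -0.004 -1.   ] zyaw -88.72 F [-0.7 -0.  -0.5] gap 0.528 j [ 0.1   0.37  1.52 -0.    1.24  0.08]
[([0.46, 0.252, 0.006], 0.76), ([0.571, 0.095, 0.01], 0.72), ([0.584, 0.236, 0.01], 0.7)]
```

View pics/w11.png

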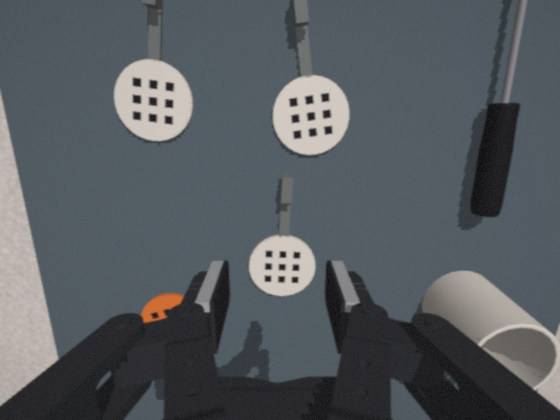

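```bash
cat >> h.py <<'E'
def discs(d,minr=10):
    im=d["pixels"]; hsv=cv2.cvtColor(im,cv2.COLOR_BGR2HSV)
    m=((hsv[...,1]<50)&(hsv[...,2]>150)).astype(np.uint8)
    n,lab,stt,cen=cv2.connectedComponentsWithStats(m); out=[]
    for i in range(1,n):
        if stt[i,4]<300: continue
        mk=(lab==i).astype(np.uint8)
        cs,h=cv2.findContours(mk,cv2.RETR_CCOMP,cv2.CHAIN_APPROX_NONE)
        o=max(range(len(cs)),key=lambda k:cv2.contourArea(cs[k]) if h[0][k][3]<0 else 0)
        holes=[cs[k] for k in range(len(cs)) if h[0][k][3]==o and cv2.contourArea(cs[k])>2]
        if not 8<=len(holes)<=10: continue
        P=np.array([pt(d,u,v,.006)[:2] for u,v in cs[o][:,0,:]])
        A=np.column_stack([2*P,np.ones(len(P))]); sol=np.linalg.lstsq(A,(P**2).sum(1),rcond=None)[0]
        c=sol[:2]; rad=np.sqrt(sol[2]+c@c)
        H=[]
        for k in holes:
            mm=cv2.moments(k); H.append(pt(d,mm["m10"]/mm["m00"],mm["m01"]/mm["m00"],.006)[:2])
        H=np.array(H); 
        ang=[]
        for a in H:
            for b in H:
                q=b-a; L=np.linalg.norm(q)
                if 1e-3<L<.0185 : ang.append(np.arctan2(q[1],q[0]))
        th=np.angle(np.mean(np.exp(4j*np.array(ang))))/4
        out.append(dict(px=cen[i],c=c,rad=rad,hc=H.mean(0),n=len(holes),th=np.degrees(th)%90))
    return out
E
python3 - <<'E'
from h import *
import pickle; d=pickle.load(open("w.pkl","rb"))
for o in discs(d): print({k:np.round(v,4) for k,v in o.items()})
for n,(a,b) in dict(near=((286,181),(286,203)),).items(): print(n,pt(d,*a,.02),pt(d,*b,.02))
E
```

```text
{'px': array([152.8341,  99.3694]), 'c': array([0.455 , 0.2431]), 'rad': np.float64(0.0336), 'hc': array([0.4547, 0.243 ]), 'n': np.int64(9), 'th': np.float64(83.9618)}
{'px': array([310.6009, 114.3779]), 'c': array([0.5936, 0.2336]), 'rad': np.float64(0.0335), 'hc': array([0.5937, 0.2335]), 'n': np.int64(9), 'th': np.float64(9.3595)}
{'px': array([281.7187, 264.9365]), 'c': array([0.572 , 0.0854]), 'rad': np.float64(0.0337), 'hc': array([0.572 , 0.0846]), 'n': np.int64(9), 'th': np.float64(88.5486)}
near [0.57316063 0.17721966 0.02      ] [0.57378879 0.15663406 0.02      ]
```

Run:
```python
from h import *
delta([.574,.1685,.05],np.radians(-91.5))
```

```text
shift(40mm): [ 3.068  0.209 -0.088] turn(6deg): [ 0.455  0.04  -0.024]
```

Request:
step_arm --commands '[0.2,0.2,-0.08,0.45,0.04,0,45,0.5,0,0,0,0,0,45,0.7,0,0,0,0,0,45,0.7,0,0,0,0,0,45,0.5,0,0,0,0,0,45,0.2,0,0,0,0,0,45,0,0,0,0,0,0,45,0,0,0,0,0,0,45]'

```text
clock: 18.33
ee_pos: [0.5778, 0.1608, 0.061]
ee_rot: [1.243, 1.182, -1.23]
ft_force: [0.7, -0.0, -0.9]
finger_gap: 0.531
```

Run:
```python
from h import *
st();delta([.574,.1685,.005],np.radians(-91.5));d=snap("wrist","w12");print(proj(d,[.574,.1685,.02]))
```

```text
t 18.33 pos [0.5778 0.1608 0.061 ] xaxis [ 0.011 -0.    -1.   ] zyaw -92.23 F [ 0.7 -0.  -0.9] gap 0.531 j [ 0.09  0.5   1.63 -0.    1.    0.13]
shift(40mm): [ 1.398 -0.117 -0.189] turn(6deg): [-0.122  0.001 -0.104]
(np.float64(269.5599233010133), np.float64(229.25122379846874))
```

View pics/w12.png

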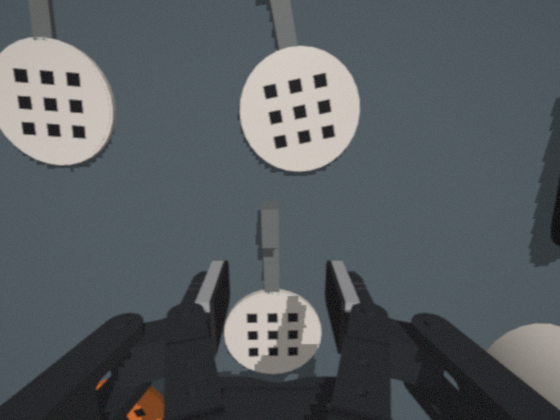

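Request:
step_arm --commands '[0,-0.1,-0.18,-0.12,0,-0.1,45,0.2,0,0,0,0,0,45,0.35,0,0,0,0,0,45,0.35,0,0,0,0,0,45,0.25,0,0,0,0,0,45,0.15,0,0,0,0,0,45,0,0,0,0,0,0,45,0,0,0,0,0,0,45]'

```text
clock: 19.05
ee_pos: [0.5803, 0.1708, 0.0145]
ee_rot: [1.235, 1.188, -1.214]
ft_force: [0.7, -0.0, 0.3]
finger_gap: 0.527
```

Run:
```python
from h import *
st();delta([.574,.1685,.005],np.radians(-91.5))
```

```text
t 19.05 pos [0.5803 0.1708 0.0145] xaxis [ 0.016  0.002 -1.   ] zyaw -91.32 F [ 0.7 -0.   0.3] gap 0.527 j [0.1  0.56 1.65 0.   0.91 0.12]
shift(40mm): [ 0.235 -0.16   0.06 ] turn(6deg): [ 0.03  -0.02  -0.148]
```

Request:
step_arm --commands '[0,-0.15,0.06,0,0,-0.15,45,0.07,-0.02,0,0,0,-0.02,45,0.07,0,0,0,0,0,45,0.06,0,0,0,0,0,45,0.03,0,0,0,0,0,45,0,0,0,0,0,0,45,0,0,0,0,0,0,45,0,0,0,0,0,0,45]'

```text
clock: 19.72
ee_pos: [0.5743, 0.1684, 0.0066]
ee_rot: [1.228, 1.2, -1.225]
ft_force: [0.1, -0.3, -0.1]
finger_gap: 0.524
```

Run:
```python
from h import *
st();delta([.574,.1685,.005],np.radians(-91.5))
```

```text
t 19.72 pos [0.5743 0.1684 0.0066] xaxis [-0.     0.003 -1.   ] zyaw -91.32 F [ 0.1 -0.3 -0.1] gap 0.524 j [0.1  0.57 1.66 0.   0.91 0.12]
shift(40mm): [ 0.04  -0.008 -0.002] turn(6deg): [ 0.03  -0.024  0.004]
```

Request:
step_arm --commands '[0.04,0,0,0,0,0,30,0,0,0,0,0,0,16,0,0,0,0,0,0,4,0,0,0,0,0,0,4,0,0,0,0,0,0,4,0,0,0,0,0,0,4,0,0,0,0,0,0,4,0,0,0,0,0,0,4]'

```text
clock: 20.38
ee_pos: [0.5747, 0.1685, 0.0053]
ee_rot: [1.228, 1.2, -1.224]
ft_force: [-0.4, -0.1, 1.1]
finger_gap: 0.098
```

Run:
```python
from h import *
st()
```

```text
t 20.38 pos [0.5747 0.1685 0.0053] xaxis [ 0.001  0.003 -1.   ] zyaw -91.32 F [-0.4 -0.1  1.1] gap 0.098 j [0.1  0.57 1.66 0.   0.9  0.12]
```

Request:
step_arm --commands '[-0.1,0,0,0,0,0,4,-0.3,0,0,0,0,0,4,-0.5,0,0,0,0,0,4,-0.6,0,0,0,0,0,4,-0.5,0,0,0,0,0,4,-0.3,0,0,0,0,0,4,-0.1,0,0,0,0,0,4,0,0,0,0,0,0,4]'

```text
clock: 21.05
ee_pos: [0.5734, 0.1683, 0.1089]
ee_rot: [1.227, 1.202, -1.226]
ft_force: [-0.1, -0.4, -0.5]
finger_gap: 0.091
```

Run:
```python
from h import *
st();plan(mag(0,.2,.09),MT,8)
s=r.sense(); d=snap("scene","s13"); C=R.from_rotvec(s["ee_rot"]).as_matrix()
c=s["ee_pos"]+C@np.array([-.0007,0,.084]); print(c,proj(d,c))
for e in ([0,0,.034],[0,0,-.034],[0,.034,0],[0,-.034,0]): print(np.round((np.array(proj(d,c+C@np.array(e)))-[260,160])*5,1))
w=cv2.imread('pics/s13.png'); a=cv2.resize(w[160:260,260:400],None,fx=5,fy=5,interpolation=cv2.INTER_CUBIC);cv2.imwrite('pics/c13.png',a)
```

```text
t 21.05 pos [0.5734 0.1683 0.1089] xaxis [-0.002  0.003 -1.   ] zyaw -91.32 F [-0.1 -0.4 -0.5] gap 0.091 j [0.1  0.45 1.58 0.   1.12 0.12]
0.05, 0.23, 0.52, 0.18, -0.00, 0.00
0.05, 0.24, 0.52, 0.18, -0.00, 0.00
0.05, 0.25, 0.51, 0.18, -0.00, 0.00
0.05, 0.26, 0.51, 0.18, -0.00, 0.00
0.05, 0.27, 0.50, 0.18, -0.00, 0.00
0.05, 0.28, 0.50, 0.18, -0.00, 0.00
0.05, 0.28, 0.49, 0.18, -0.00, 0.00
0.05, 0.29, 0.49, 0.18, -0.00, 0.00
[0.57145187 0.08427747 0.10937108] (np.float64(341.18349715764026), np.float64(216.22580651754558))
[347.5 293. ]
[463.7 269.3]
[430.9 320.6]
[381.9 243.3]
```

View pics/c13.png

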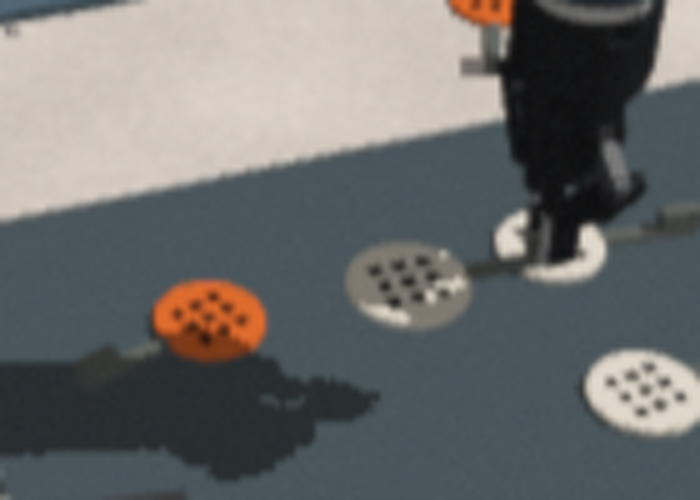

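Request:
step_arm --commands '[0,0.15,0.3,0.18,0,0,4,0.05,0.25,0.55,0.18,0,0,4,0.05,0.3,0.6,0.18,0,0,4,0.05,0.3,0.6,0.18,0,0,4,0.05,0.3,0.6,0.18,0,0,4,0.05,0.25,0.4,0.18,0,0,4,0,0.1,0.2,0.18,0,0,4,0,0,0,0.1,0,0,4]'

```text
clock: 21.77
ee_pos: [0.6272, 0.0242, 0.0889]
ee_rot: [1.331, 1.134, -1.348]
ft_force: [0.5, 0.1, -0.4]
finger_gap: 0.093
```

Run:
```python
from h import *
st();delta(mag(0,.19,.0443),MT)
```

```text
t 21.77 pos [0.6272 0.0242 0.0889] xaxis [-0.015  0.003 -1.   ] zyaw -100.02 F [ 0.5  0.1 -0.4] gap 0.093 j [-0.14  0.52  1.5   0.    1.13  0.04]
shift(40mm): [1.059 0.499 0.788] turn(6deg): [-0.02   0.001  0.146]
```

Request:
step_arm --commands '[0.1,0.25,0.4,0,0,0.15,4,0.2,0.2,0.3,0,0,0,4,0.3,0.03,0.05,0,0,0,4,0.25,0,0,0,0,0,4,0.15,0,0,0,0,0,4,0.05,0,0,0,0,0,4,0,0,0,0,0,0,4,0,0,0,0,0,0,4]'

```text
clock: 22.43
ee_pos: [0.6364, -0.0049, 0.0384]
ee_rot: [1.335, 1.132, -1.344]
ft_force: [0.2, -0.3, -0.1]
finger_gap: 0.095
```

Run:
```python
from h import *
st();delta(mag(0,.175,.0443),MT)
```

```text
t 22.43 pos [ 0.6364 -0.0049  0.0384] xaxis [-0.01   0.004 -1.   ] zyaw -100.08 F [ 0.2 -0.3 -0.1] gap 0.095 j [-0.18  0.59  1.53  0.    1.04 -0.01]
shift(40mm): [-0.2    0.127  0.486] turn(6deg): [-0.029 -0.024  0.106]
```

Request:
step_arm --commands '[-0.2,0.12,0.3,0,0,0.1,4,0,0,0.15,0,0,0,4,0,0,0,0,0,0,4,0,0,0,0,0,0,4,0,0,0,0,0,0,4,0,0,0,0,0,0,4,0,0,0,0,0,0,4,0,0,0,0,0,0,4]'

```text
clock: 23.1
ee_pos: [0.6397, -0.0249, 0.0504]
ee_rot: [1.341, 1.119, -1.331]
ft_force: [1.0, 0.4, -0.9]
finger_gap: 0.092
```

Run:
```python
from h import *
st();delta(mag(0,.084,.0443),MT)
d=snap("scene","s14"); s=r.sense();C=R.from_rotvec(s["ee_rot"]).as_matrix()
c=s["ee_pos"]+C@np.array([-.0007,0,.084])
for e in ([0,0,0],[0,0,.034],[0,0,-.034],[0,.034,0],[0,-.034,0]): print(np.round((np.array(proj(d,c+C@np.array(e)))-[200,190])*5,1))
w=cv2.imread('pics/s14.png'); a=cv2.resize(w[190:310,200:340],None,fx=5,fy=5,interpolation=cv2.INTER_CUBIC);cv2.imwrite('pics/c14.png',a)
snap("wrist","w14")
```

```text
t 23.10 pos [ 0.6397 -0.0249  0.0504] xaxis [ 0.006  0.001 -1.   ] zyaw -100.01 F [ 1.   0.4 -0.9] gap 0.092 j [-0.21  0.57  1.52  0.    1.04 -0.04]
shift(40mm): [ 0.096 -0.036  2.285] turn(6deg): [-0.018 -0.023 -0.054]
[402.1 353. ]
[337.8 359.6]
[466.1 346.3]
[411.6 400.1]
[393.  307.9]
```

View pics/c14.png

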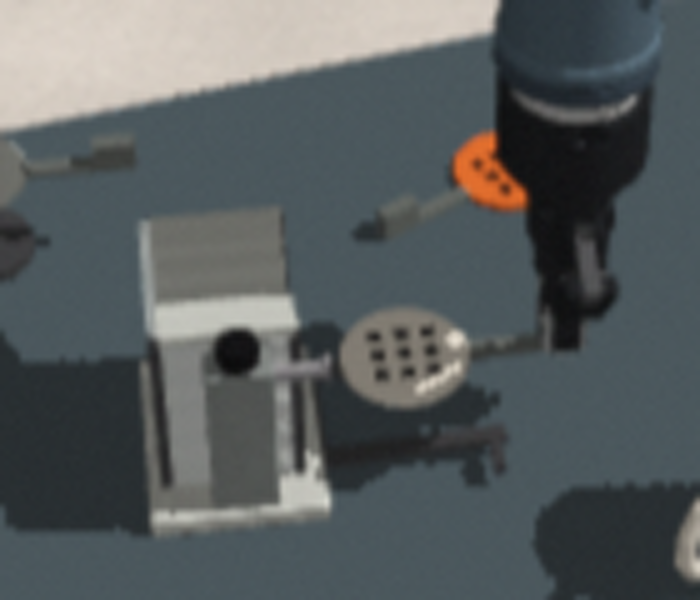

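View pics/w14.png

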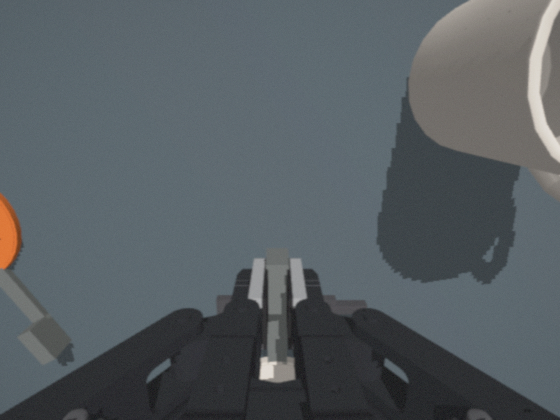

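Request:
step_arm --commands '[0.09,-0.03,0.1,0,0,-0.05,4,0,0,0,0,0,0,4,0,0,0,0,0,0,4,0,0,0.1,0,0,0,4,0,0,0.1,0,0,0,4,0,0,0.1,0,0,0,4,0,0,0,0,0,0,4,0,0,0,0,0,0,4]'

```text
clock: 23.87
ee_pos: [0.6348, -0.0419, 0.0454]
ee_rot: [1.338, 1.125, -1.336]
ft_force: [-0.7, 0.3, -0.8]
finger_gap: 0.094
```

Run:
```python
from h import *
st();delta(mag(0,.084,.0443),MT)
```

```text
t 23.87 pos [ 0.6348 -0.0419  0.0454] xaxis [-0.001  0.003 -1.   ] zyaw -99.98 F [-0.7  0.3 -0.8] gap 0.094 j [-0.24  0.58  1.53  0.    1.04 -0.07]
shift(40mm): [-0.026  0.01   1.846] turn(6deg): [-0.013 -0.023  0.018]
```

Request:
step_arm --commands '[-0.01,0,0.15,0,0,0,4,-0.01,0,0.25,0,0,0,4,0,0,0.25,0,0,0,4,0,0,0.25,0,0,0,4,0,0,0.25,0,0,0,4,0,0,0.25,0,0,0,4,0,0,0.1,0,0,0,4,0,0,0,0,0,0,4]'

```text
clock: 24.53
ee_pos: [0.6232, -0.109, 0.0465]
ee_rot: [1.338, 1.123, -1.337]
ft_force: [-0.1, 1.3, -0.1]
finger_gap: 0.091
```

Run:
```python
from h import *
st();delta(mag(0,.084,.0443),MT)
```

```text
t 24.53 pos [ 0.6232 -0.109   0.0465] xaxis [-0.001  0.002 -1.   ] zyaw -100.05 F [-0.1  1.3 -0.1] gap 0.091 j [-0.35  0.57  1.54  0.    1.03 -0.18]
shift(40mm): [0.005 0.006 0.143] turn(6deg): [-0.025 -0.015  0.01 ]
```

Request:
step_arm --commands '[0,0,0.05,0,0,0,4,0,0,0.04,0,0,0,4,0,0,0.03,0,0,0,4,0,0,0.03,0,0,0,4,0,0,0.02,0,0,0,4,0,0,0,0,0,0,4,0,0,0,0,0,0,4,0,0,0,0,0,0,4]'

```text
clock: 25.2
ee_pos: [0.6219, -0.1152, 0.0464]
ee_rot: [1.338, 1.124, -1.337]
ft_force: [-1.0, 0.1, -0.4]
finger_gap: 0.092
```

Run:
```python
from h import *
st();delta(mag(0,.084,.0443),MT)
```

```text
t 25.20 pos [ 0.6219 -0.1152  0.0464] xaxis [-0.001  0.003 -1.   ] zyaw -100.01 F [-1.   0.1 -0.4] gap 0.092 j [-0.36  0.57  1.54  0.    1.03 -0.19]
shift(40mm): [ 0.001  0.01  -0.015] turn(6deg): [-0.018 -0.023  0.014]
```

Request:
step_arm --commands '[0,0,0.03,0,0,0,4,0,0,0.03,0,0,0,4,0,0,0,0,0,0,4,0,0,0,0,0,0,4,0,0,0,0,0,0,4,0,0,0,0,0,0,4,0,0,0,0,0,0,4,0,0,0,0,0,0,4]'

```text
clock: 25.87
ee_pos: [0.6216, -0.1164, 0.0463]
ee_rot: [1.338, 1.126, -1.335]
ft_force: [0.0, 1.3, -1.2]
finger_gap: 0.096
```

Run:
```python
from h import *
st();delta(mag(0,.084,.0443),MT)
```

```text
t 25.87 pos [ 0.6216 -0.1164  0.0463] xaxis [-0.001  0.004 -1.   ] zyaw -99.96 F [ 0.   1.3 -1.2] gap 0.096 j [-0.36  0.57  1.54  0.    1.03 -0.19]
shift(40mm): [ 0.001  0.012 -0.047] turn(6deg): [-0.01  -0.034  0.015]
```

Request:
step_arm --commands '[0.04,0,0,0,0,0,4,0.04,0,0,0,0,0,4,0.03,0,0,0,0,0,4,0.02,0,0,0,0,0,4,0,0,0,0,0,0,4,0,0,0,0,0,0,4,0,0,0,0,0,0,4,0,0,0,0,0,0,4]'

```text
clock: 26.53
ee_pos: [0.6219, -0.1165, 0.0413]
ee_rot: [1.338, 1.125, -1.335]
ft_force: [-0.6, 1.3, 0.3]
finger_gap: 0.096
```

Run:
```python
from h import *
st();delta(mag(0,.084,.0393),MT)
```

```text
t 26.53 pos [ 0.6219 -0.1165  0.0413] xaxis [-0.     0.003 -1.   ] zyaw -99.95 F [-0.6  1.3  0.3] gap 0.096 j [-0.36  0.58  1.54  0.    1.02 -0.19]
shift(40mm): [ 0.     0.005 -0.047] turn(6deg): [-0.009 -0.032  0.007]
```

Request:
step_arm --commands '[0.02,0,0,0,0,0,4,0,0,0,0,0,0,4,0,0,0,0,0,0,14,0,0,0,0,0,0,24,0,0,0,0,0,0,40,-0.2,0,0,0,0,0,45,-0.5,0,-0.1,0,0,0,45,-0.8,0,-0.3,0,0,0,45]'

```text
clock: 27.2
ee_pos: [0.6199, -0.102, 0.0953]
ee_rot: [1.335, 1.135, -1.346]
ft_force: [0.6, -0.6, -1.3]
finger_gap: 0.523
```

Run:
```python
from h import *
st();d=snap("wrist","w15"); import pickle; pickle.dump(d,open("w.pkl","wb"))
for y in(.072,.096): print(proj(d,mag(0,y,.054)))
snap("scene","s15")
w=cv2.imread('pics/s15.png'); a=cv2.resize(w[190:310,200:340],None,fx=5,fy=5,interpolation=cv2.INTER_CUBIC);cv2.imwrite('pics/c15.png',a)
```

```text
t 27.20 pos [ 0.6199 -0.102   0.0953] xaxis [-0.014  0.006 -1.   ] zyaw -100.09 F [ 0.6 -0.6 -1.3] gap 0.523 j [-0.34  0.52  1.5   0.    1.14 -0.17]
(np.float64(285.8903264866738), np.float64(279.158497169376))
(np.float64(286.0789267157594), np.float64(242.5662821401572))
```

View pics/w15.png

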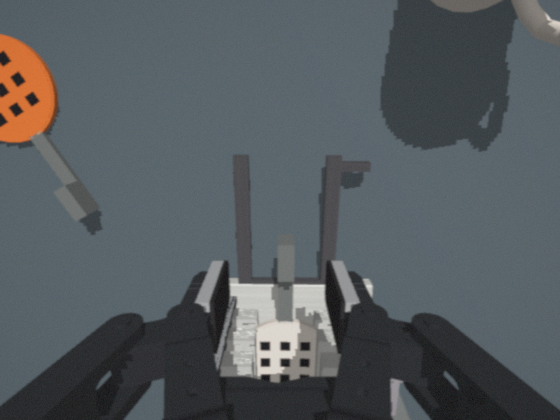

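View pics/c15.png

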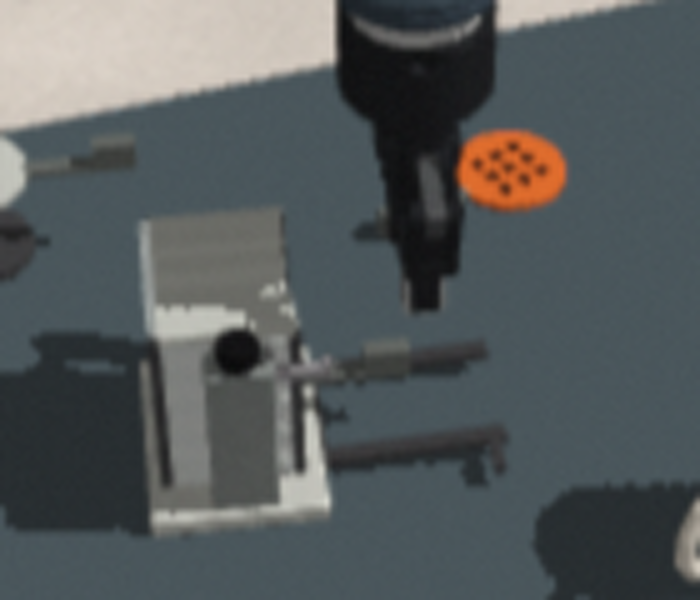

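Slot 0 is loaded: tab at wrist px (286,237–278) against a predicted 243–279. Next is the disc at top px (173,160).

Run:
```python
from h import *
plan([.58,.29,.17],np.radians(-80.6),12)
```

```text
-0.14, -0.23, -0.79, -0.27, -0.00, -0.00
-0.14, -0.21, -0.79, -0.27, -0.00, -0.00
-0.14, -0.19, -0.80, -0.27, -0.00, -0.00
-0.14, -0.17, -0.80, -0.27, -0.00, -0.00
-0.14, -0.14, -0.81, -0.27, -0.00, -0.00
-0.14, -0.12, -0.81, -0.27, -0.00, -0.00
-0.14, -0.10, -0.81, -0.27, -0.00, -0.00
-0.14, -0.08, -0.82, -0.27, -0.00, -0.00
-0.14, -0.05, -0.82, -0.27, -0.00, -0.00
-0.14, -0.03, -0.82, -0.27, -0.00, -0.00
-0.14, -0.01, -0.82, -0.27, -0.00, -0.00
-0.14, 0.02, -0.82, -0.27, -0.00, -0.00
```

Request:
step_arm --commands '[-0.5,-0.2,-0.5,-0.3,0,0,45,-0.4,-0.25,-0.9,-0.3,0,0,45,-0.3,-0.2,-0.95,-0.35,0,0,45,-0.2,-0.2,-0.95,-0.35,0,0,45,-0.1,-0.15,-0.95,-0.35,0,0,45,0,-0.15,-0.95,-0.35,0,0,45,0,-0.1,-0.95,-0.35,0,0,45,0,-0.1,-0.9,-0.35,0,0,45]'

```text
clock: 27.97
ee_pos: [0.5871, 0.1843, 0.1695]
ee_rot: [1.133, 1.248, -1.122]
ft_force: [0.9, 0.3, -1.0]
finger_gap: 0.528
```

Run:
```python
from h import *
st();delta([.58,.29,.17],np.radians(-80.6))
```

```text
t 27.97 pos [0.5871 0.1843 0.1695] xaxis [ 0.012 -0.001 -1.   ] zyaw -83.81 F [ 0.9  0.3 -1. ] gap 0.528 j [ 0.12  0.41  1.47 -0.    1.25  0.02]
shift(40mm): [-0.018  0.109 -2.646] turn(6deg): [-0.534  0.029 -0.111]
```

Request:
step_arm --commands '[0,0.05,-0.8,-0.4,0,-0.1,45,0,0.05,-0.6,0,0,0,45,0,0,-0.4,0,0,0,45,0,0,-0.2,0,0,0,45,0,0,0,0,0,0,45,0,0,0,0,0,0,45,0,0,0,0,0,0,45,0,0,0,0,0,0,45]'

```text
clock: 28.63
ee_pos: [0.5767, 0.2738, 0.17]
ee_rot: [1.087, 1.279, -1.088]
ft_force: [-0.1, -0.5, -0.5]
finger_gap: 0.522
```

Run:
```python
from h import *
st();d=snap("wrist","w16")
for o in discs(d): print({k:np.round(v,4) for k,v in o.items()})
```

```text
t 28.63 pos [0.5767 0.2738 0.17  ] xaxis [ 0.002 -0.002 -1.   ] zyaw -80.65 F [-0.1 -0.5 -0.5] gap 0.522 j [ 0.27  0.46  1.4  -0.    1.29  0.11]
{'px': array([145.73  , 199.9977]), 'c': array([0.4551, 0.2433]), 'rad': np.float64(0.0338), 'hc': array([0.4546, 0.2429]), 'n': np.int64(9), 'th': np.float64(83.9349)}
{'px': array([287.6454, 231.3243]), 'c': array([0.5937, 0.2338]), 'rad': np.float64(0.0337), 'hc': array([0.5937, 0.2335]), 'n': np.int64(9), 'th': np.float64(9.3685)}
```

View pics/w16.png

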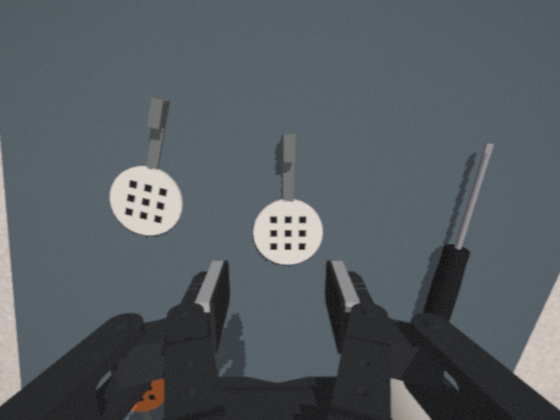

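Run:
```python
from h import *
delta([.58,.3165,.04],np.radians(-80.63))
```

```text
shift(40mm): [ 3.249  0.247 -1.054] turn(6deg): [-0.008  0.023 -0.016]
```

Request:
step_arm --commands '[0.1,0.12,-0.5,0,0,0,45,0.5,0.1,-0.4,0,0,0,45,0.7,0,0,0,0,0,45,0.7,0,0,0,0,-0.1,45,0.5,0,0,0,0,0,45,0.3,0,0,0,0,0,45,0,0,0,0,0,0,45,0,0,0,0,0,0,45]'

```text
clock: 29.35
ee_pos: [0.5862, 0.3022, 0.0567]
ee_rot: [1.095, 1.275, -1.102]
ft_force: [-0.3, -0.1, 0.7]
finger_gap: 0.527
```

Run:
```python
from h import *
st();delta([.58,.3165,.005],np.radians(-80.63)); d=snap("wrist","w17")
print(proj(d,[.5819,.3047,.02]),proj(d,[.578,.3284,.02]))
```

```text
t 29.35 pos [0.5862 0.3022 0.0567] xaxis [-0.002 -0.004 -1.   ] zyaw -81.46 F [-0.3 -0.1  0.7] gap 0.527 j [ 0.31  0.6   1.45 -0.    1.09  0.16]
shift(40mm): [ 1.291 -0.097 -0.382] turn(6deg): [-0.139  0.032  0.026]
(np.float64(270.8962551941697), np.float64(238.92827690903874)) (np.float64(270.04732383072195), np.float64(198.7615829168442))
```

View pics/w17.png

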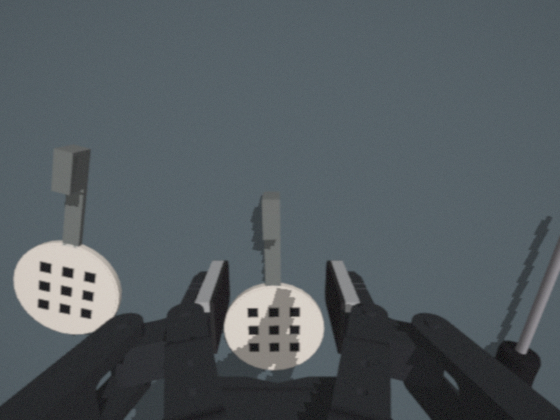

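Request:
step_arm --commands '[0,-0.08,-0.34,-0.14,0,0,45,0.2,0,0,0,0,0,45,0.3,0,0,0,0,0,45,0.3,0,0,0,0,0,45,0.2,0,0,0,0,0,45,0.05,0,0,0,0,0,45,0,0,0,0,0,0,45,0,0,0,0,0,0,45]'

```text
clock: 30.07
ee_pos: [0.5831, 0.3167, 0.0148]
ee_rot: [1.088, 1.278, -1.085]
ft_force: [-0.9, -0.2, 0.6]
finger_gap: 0.528
```

Run:
```python
from h import *
st();delta([.58,.3165,.005],np.radians(-80.63))
```

```text
t 30.07 pos [0.5831 0.3167 0.0148] xaxis [ 0.005 -0.001 -1.   ] zyaw -80.56 F [-0.9 -0.2  0.6] gap 0.528 j [ 0.33  0.65  1.48 -0.    1.01  0.17]
shift(40mm): [ 0.246 -0.079 -0.007] turn(6deg): [ 0.011  0.021 -0.041]
```

Request:
step_arm --commands '[0,-0.07,0,0,0.02,-0.04,45,0.1,-0.01,0,0,0,0,45,0.1,0,0,0,0,0,45,0.04,0,0,0,0,0,30,0,0,0,0,0,0,25,0,0,0,0,0,0,20,0,0,0,0,0,0,20,0,0,0,0,0,0,20]'

```text
clock: 30.73
ee_pos: [0.5806, 0.3161, 0.0054]
ee_rot: [1.089, 1.282, -1.086]
ft_force: [0.2, 0.3, -0.1]
finger_gap: 0.235
```

Run:
```python
from h import *
st();delta([.58,.3165,.005],np.radians(-80.63))
```

```text
t 30.73 pos [0.5806 0.3161 0.0054] xaxis [ 0.002  0.001 -1.   ] zyaw -80.6 F [ 0.2  0.3 -0.1] gap 0.235 j [0.33 0.66 1.49 0.   0.99 0.17]
shift(40mm): [ 0.009 -0.014 -0.013] turn(6deg): [ 0.006 -0.003 -0.016]
```

Request:
step_arm --commands '[0,-0.01,0,0,0,0,4,0,0,0,0,0,0,4,0,0,0,0,0,0,4,0,0,0,0,0,0,4,0,0,0,0,0,0,4,-0.1,0,0,0,0,0,4,-0.3,0,0,0,0,0,4,-0.4,0,0,0,0,0,4]'

```text
clock: 31.4
ee_pos: [0.5774, 0.3151, 0.0353]
ee_rot: [1.084, 1.286, -1.092]
ft_force: [0.3, -0.2, -0.4]
finger_gap: 0.092
```

Run:
```python
from h import *
st();plan(mag(0,.2,.12),MT,12)
```

```text
t 31.40 pos [0.5774 0.3151 0.0353] xaxis [-0.006 -0.002 -1.   ] zyaw -80.61 F [ 0.3 -0.2 -0.4] gap 0.092 j [0.33 0.62 1.47 0.   1.05 0.17]
-0.18, 0.03, 0.67, 0.27, 0.00, 0.00
-0.18, 0.04, 0.67, 0.27, 0.00, 0.00
-0.18, 0.06, 0.67, 0.27, 0.00, 0.00
-0.18, 0.08, 0.67, 0.27, 0.00, 0.00
-0.18, 0.10, 0.66, 0.27, 0.00, 0.00
-0.18, 0.12, 0.66, 0.27, 0.00, 0.00
-0.18, 0.14, 0.66, 0.27, 0.00, 0.00
-0.18, 0.16, 0.65, 0.27, 0.00, 0.00
-0.18, 0.17, 0.65, 0.27, 0.00, 0.00
-0.18, 0.19, 0.64, 0.27, 0.00, 0.00
-0.18, 0.21, 0.64, 0.27, 0.00, 0.00
-0.18, 0.23, 0.63, 0.27, 0.00, 0.00
```

Request:
step_arm --commands '[-0.6,0,0.3,0.2,0,0,4,-0.6,0.05,0.6,0.3,0,0,4,-0.4,0.08,0.8,0.3,0,0,4,-0.2,0.1,0.9,0.3,0,0,4,0,0.12,0.9,0.3,0,0,4,0,0.15,0.9,0.3,0,0,4,0,0.18,0.9,0.3,0,0,4,0,0.2,0.8,0.3,0,0,4]'

```text
clock: 32.07
ee_pos: [0.628, 0.0731, 0.1242]
ee_rot: [1.269, 1.169, -1.255]
ft_force: [0.4, 0.4, -0.1]
finger_gap: 0.091
```

Run:
```python
from h import *
st();delta(mag(0,.2,.1),MT)
```

```text
t 32.07 pos [0.628  0.0731 0.1242] xaxis [ 0.009  0.002 -1.   ] zyaw -94.22 F [ 0.4  0.4 -0.1] gap 0.091 j [-0.06  0.48  1.48  0.    1.17  0.01]
shift(40mm): [0.555 0.489 1.808] turn(6deg): [ 0.947 -0.031 -0.082]
```

Request:
step_arm --commands '[0.1,0.15,0.5,0.3,0,-0.08,4,0.1,0.15,0.4,0.3,0,0,4,0.1,0.1,0.3,0.2,0,0,4,0.1,0.05,0.2,0.1,0,0,4,0.1,0,0.1,0,0,0,4,0,0,0,0,0,0,4,0,0,0,0,0,0,4,0,0,0,0,0,0,4]'

```text
clock: 32.73
ee_pos: [0.641, 0.0016, 0.1093]
ee_rot: [1.345, 1.115, -1.335]
ft_force: [-0.4, 0.1, -0.4]
finger_gap: 0.093
```

Run:
```python
from h import *
st();delta(mag(0,.18,.0664),MT)
```

```text
t 32.73 pos [0.641  0.0016 0.1093] xaxis [ 0.007  0.001 -1.   ] zyaw -100.31 F [-0.4  0.1 -0.4] gap 0.093 j [-0.17  0.51  1.47  0.    1.16  0.01]
shift(40mm): [1.021 0.04  0.544] turn(6deg): [-0.069 -0.022 -0.06 ]
```

Request:
step_arm --commands '[0.15,0.03,0.3,-0.07,0,-0.06,4,0.25,0,0.2,0,0,0,4,0.25,0,0,0,0,0,4,0.15,0,0,0,0,0,4,0.08,0,0,0,0,0,4,0,0,0,0,0,0,4,0,0,0,0,0,0,4,0,0,0,0,0,0,4]'

```text
clock: 33.4
ee_pos: [0.6375, -0.0116, 0.0708]
ee_rot: [1.333, 1.131, -1.329]
ft_force: [-0.3, -0.3, -1.2]
finger_gap: 0.093
```

Run:
```python
from h import *
st();delta(mag(0,.084,.0664),MT)
```

```text
t 33.40 pos [ 0.6375 -0.0116  0.0708] xaxis [-0.001  0.005 -1.   ] zyaw -99.46 F [-0.3 -0.3 -1.2] gap 0.093 j [-0.2   0.55  1.51  0.01  1.09 -0.03]
shift(40mm): [0.048 0.053 2.604] turn(6deg): [ 0.073 -0.044  0.018]
```

Request:
step_arm --commands '[0.05,0.05,0.1,0.07,-0.03,0,4,0,0,0.2,0,0,0,4,0,0,0.2,0,0,0,4,0,0,0.1,0,0,0,4,0,0,0,0,0,0,4,0,0,0,0,0,0,4,0,0,0,0,0,0,4,0,0,0,0,0,0,4]'

```text
clock: 34.07
ee_pos: [0.6363, -0.0393, 0.0705]
ee_rot: [1.338, 1.121, -1.335]
ft_force: [-0.4, -0.3, -1.0]
finger_gap: 0.096
```

Run:
```python
from h import *
st();delta(mag(0,.084,.0664),MT)
d=snap("scene","s18"); s=r.sense();C=R.from_rotvec(s["ee_rot"]).as_matrix()
c=s["ee_pos"]+C@np.array([-.0006,0,.084])
for e in ([0,0,0],[0,0,.034],[0,0,-.034],[0,.034,0],[0,-.034,0]): print(np.round((np.array(proj(d,c+C@np.array(e)))-[200,190])*5,1))
w=cv2.imread('pics/s18.png'); a=cv2.resize(w[190:310,200:340],None,fx=5,fy=5,interpolation=cv2.INTER_CUBIC);cv2.imwrite('pics/c18.png',a)
```

```text
t 34.07 pos [ 0.6363 -0.0393  0.0705] xaxis [ 0.002  0.    -1.   ] zyaw -99.99 F [-0.4 -0.3 -1. ] gap 0.096 j [-0.24  0.55  1.51  0.    1.08 -0.06]
shift(40mm): [ 0.051 -0.015  1.916] turn(6deg): [-0.015 -0.007 -0.017]
[373.7 327.4]
[308.6 334. ]
[438.5 320.9]
[382.7 374.7]
[365.2 282.3]
```

View pics/c18.png

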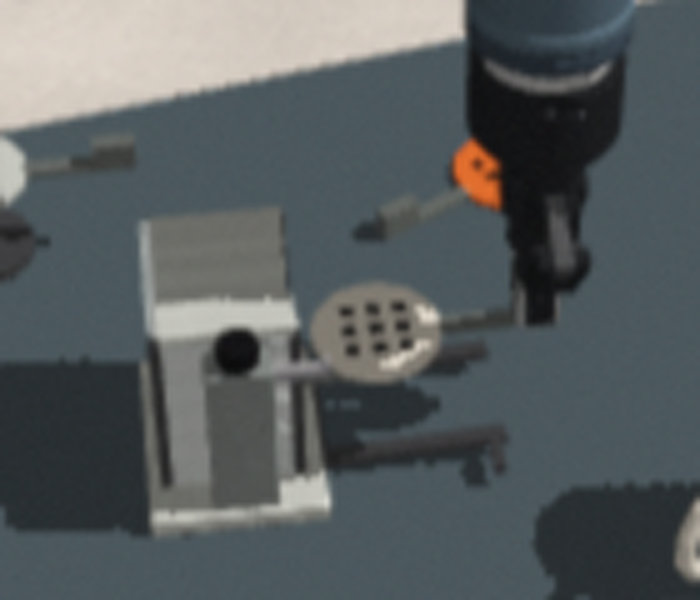

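Request:
step_arm --commands '[0.05,-0.01,0,0,0,0,4,0,0,0,0,0,0,4,0,0,0.15,0,0,0,4,0,0,0.25,0,0,0,4,0,0,0.25,0,0,0,4,0,0,0.2,0,0,0,4,0,0,0.1,0,0,0,4,0,0,0,0,0,0,4]'

```text
clock: 34.78
ee_pos: [0.6285, -0.0802, 0.068]
ee_rot: [1.336, 1.121, -1.334]
ft_force: [0.0, -0.3, -1.0]
finger_gap: 0.091
```

Run:
```python
from h import *
st();delta(mag(0,.084,.0664),MT)
```

```text
t 34.78 pos [ 0.6285 -0.0802  0.068 ] xaxis [ 0.001  0.    -1.   ] zyaw -99.9 F [ 0.  -0.3 -1. ] gap 0.091 j [-0.3   0.55  1.52  0.    1.07 -0.13]
shift(40mm): [-0.009 -0.001  0.875] turn(6deg): [-0.001 -0.003 -0.014]
```

Request:
step_arm --commands '[-0.01,0,0.15,0,0,0,4,0,0,0.2,0,0,0,4,0,0,0.15,0,0,0,4,0,0,0.12,0,0,0,4,0,0,0.08,0,0,0,4,0,0,0.05,0,0,0,4,0,0,0.04,0,0,0,4,0,0,0,0,0,0,4]'

```text
clock: 35.45
ee_pos: [0.6223, -0.1157, 0.0686]
ee_rot: [1.338, 1.12, -1.335]
ft_force: [0.2, -0.4, -0.3]
finger_gap: 0.095
```

Run:
```python
from h import *
st();delta(mag(0,.084,.0664),MT)
```

```text
t 35.45 pos [ 0.6223 -0.1157  0.0686] xaxis [ 0.002  0.    -1.   ] zyaw -100.0 F [ 0.2 -0.4 -0.3] gap 0.095 j [-0.36  0.54  1.52  0.    1.07 -0.19]
shift(40mm): [ 0.005 -0.002 -0.025] turn(6deg): [-0.017 -0.005 -0.016]
```

Push the last bit to the back, then lower.

Request:
step_arm --commands '[0,0,0.03,0,0,0,4,0,0,0.03,0,0,0,4,0,0,0,0,0,0,4,0,0,0,0,0,0,4,0.04,0,0,0,0,0,4,0.03,0,0,0,0,0,4,0,0,0,0,0,0,4,0,0,0,0,0,0,4]'

```text
clock: 36.12
ee_pos: [0.6222, -0.1165, 0.0655]
ee_rot: [1.337, 1.122, -1.333]
ft_force: [1.1, 1.4, -0.2]
finger_gap: 0.092
```

Run:
```python
from h import *
st();delta(mag(0,.084,.0614),MT)
```

```text
t 36.12 pos [ 0.6222 -0.1165  0.0655] xaxis [ 0.002  0.001 -1.   ] zyaw -99.89 F [ 1.1  1.4 -0.2] gap 0.092 j [-0.36  0.55  1.53  0.    1.07 -0.19]
shift(40mm): [ 0.052 -0.001 -0.046] turn(6deg): [ 0.002 -0.012 -0.016]
```

Request:
step_arm --commands '[0.04,0,0,0,0,0,4,0.02,0,0,0,0,0,4,0,0,0,0,0,0,4,0,0,0,0,0,0,4,0.02,0,0,0,0,0,4,0,0,0,0,0,0,4,0,0,0,0,0,0,4,0,0,0,0,0,0,4]'

```text
clock: 36.78
ee_pos: [0.6225, -0.1165, 0.0636]
ee_rot: [1.337, 1.121, -1.333]
ft_force: [-0.9, 0.2, 1.7]
finger_gap: 0.092
```

Run:
```python
from h import *
st();delta(mag(0,.084,.0614),MT)
```

```text
t 36.78 pos [ 0.6225 -0.1165  0.0636] xaxis [ 0.003  0.    -1.   ] zyaw -99.88 F [-0.9  0.2  1.7] gap 0.092 j [-0.36  0.55  1.53  0.    1.06 -0.19]
shift(40mm): [ 0.005 -0.008 -0.045] turn(6deg): [ 0.003 -0.008 -0.029]
```

Request:
step_arm --commands '[0,0,0,0,0,0,10,0,0,0,0,0,0,14,0,0,0,0,0,0,24,0,0,0,0,0,0,40,0,0,0,0,0,0,45,-0.2,0,0,0,0,0,45,-0.5,0,-0.1,0,0,0,45,-0.8,0,-0.3,0,0,0,45]'

```text
clock: 37.45
ee_pos: [0.6203, -0.1016, 0.1173]
ee_rot: [1.334, 1.132, -1.344]
ft_force: [0.6, 0.4, -1.1]
finger_gap: 0.529
```

Run:
```python
from h import *
st();d=snap("wrist","w19")
for y in(.072,.096): print(proj(d,mag(0,y,.076)))
snap("scene","s19")
w=cv2.imread('pics/s19.png'); a=cv2.resize(w[190:310,200:340],None,fx=5,fy=5,interpolation=cv2.INTER_CUBIC);cv2.imwrite('pics/c19.png',a)
plan([.464,.29,.19],np.radians(-96),12)
```

```text
t 37.45 pos [ 0.6203 -0.1016  0.1173] xaxis [-0.011  0.004 -1.   ] zyaw -100.03 F [ 0.6  0.4 -1.1] gap 0.529 j [-0.34  0.49  1.47 -0.    1.18 -0.16]
(np.float64(285.1006382135612), np.float64(279.7294954907018))
(np.float64(285.3088167819861), np.float64(243.21610428615156))
-0.14, -0.47, -0.74, -0.05, -0.00, -0.00
-0.14, -0.47, -0.75, -0.05, -0.00, -0.00
-0.14, -0.46, -0.75, -0.05, -0.00, -0.00
-0.14, -0.46, -0.75, -0.05, -0.00, -0.00
-0.14, -0.45, -0.75, -0.05, -0.00, -0.00
-0.14, -0.45, -0.76, -0.05, -0.00, -0.00
-0.14, -0.45, -0.76, -0.05, -0.00, -0.00
-0.14, -0.44, -0.76, -0.05, -0.00, -0.00
-0.14, -0.44, -0.76, -0.05, -0.00, -0.00
-0.14, -0.43, -0.77, -0.05, -0.00, -0.00
-0.14, -0.43, -0.77, -0.05, -0.00, -0.00
-0.14, -0.42, -0.77, -0.05, -0.00, -0.00
```

View pics/w19.png

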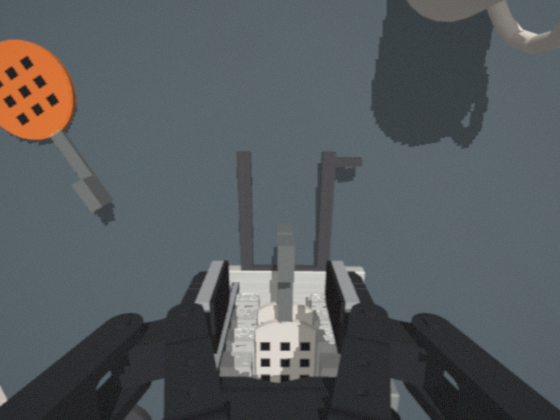

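View pics/c19.png

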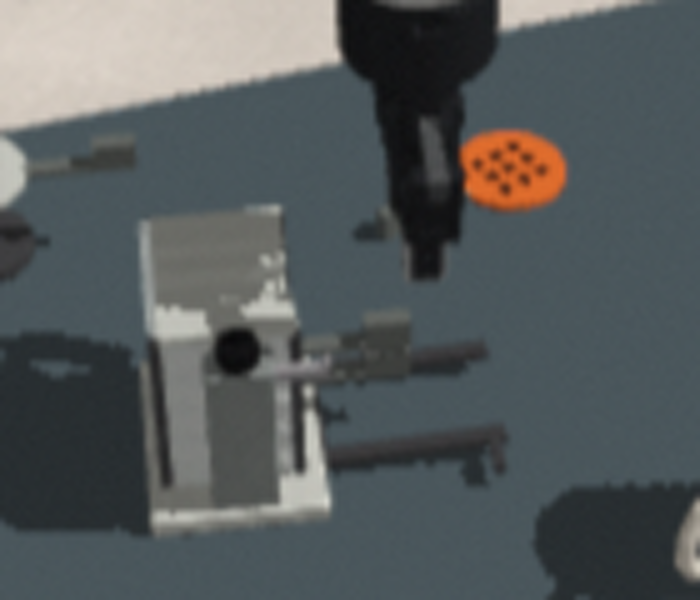

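Slot 1 is loaded, its tab in line above the first. Now the third disc, at top px (167,209).

Request:
step_arm --commands '[-0.6,-0.2,-0.4,-0.05,0,0,45,-0.5,-0.5,-0.8,-0.05,0,0,45,-0.4,-0.5,-0.85,-0.05,0,0,45,-0.2,-0.55,-0.85,-0.05,0,0,45,0,-0.55,-0.85,-0.1,0,0,45,0,-0.55,-0.85,-0.1,0,0,45,0,-0.55,-0.85,-0.1,0,0,45,0,-0.5,-0.8,-0.1,0,0,45]'

```text
clock: 38.22
ee_pos: [0.51, 0.1707, 0.1986]
ee_rot: [1.303, 1.137, -1.285]
ft_force: [0.3, 1.0, -0.9]
finger_gap: 0.525
```

Run:
```python
from h import *
st();delta([.464,.30,.17],np.radians(-96))
```

```text
t 38.22 pos [0.51   0.1707 0.1986] xaxis [ 0.017 -0.003 -1.   ] zyaw -96.84 F [ 0.3  1.  -0.9] gap 0.525 j [ 0.12  0.25  1.63 -0.01  1.25  0.24]
shift(40mm): [ 0.686 -1.539 -3.072] turn(6deg): [-0.14  0.01 -0.16]
```

Request:
step_arm --commands '[0.1,-0.4,-0.7,-0.1,0,-0.15,45,0.1,-0.4,-0.7,0,0,0,45,0.1,-0.35,-0.6,0,0,0,45,0.1,-0.2,-0.4,0,0,0,45,0,-0.1,-0.2,0,0,0,45,0,0,0,0,0,0,45,0,0,0,0,0,0,45,0,0,0,0,0,0,45]'

```text
clock: 38.88
ee_pos: [0.4569, 0.2912, 0.1847]
ee_rot: [1.284, 1.159, -1.277]
ft_force: [0.2, -1.6, -0.5]
finger_gap: 0.53
```

Run:
```python
from h import *
st();d=snap("wrist","w20")
for o in discs(d): print({k:np.round(v,4) for k,v in o.items()})
```

```text
t 38.88 pos [0.4569 0.2912 0.1847] xaxis [ 0.005  0.001 -1.   ] zyaw -95.59 F [ 0.2 -1.6 -0.5] gap 0.53 j [ 0.36  0.28  1.63 -0.    1.23  0.46]
{'px': array([304.0082, 191.3315]), 'c': array([0.4836, 0.2836]), 'rad': np.float64(0.0335), 'hc': array([0.4837, 0.2832]), 'n': np.int64(9), 'th': np.float64(84.5779)}
```

View pics/w20.png

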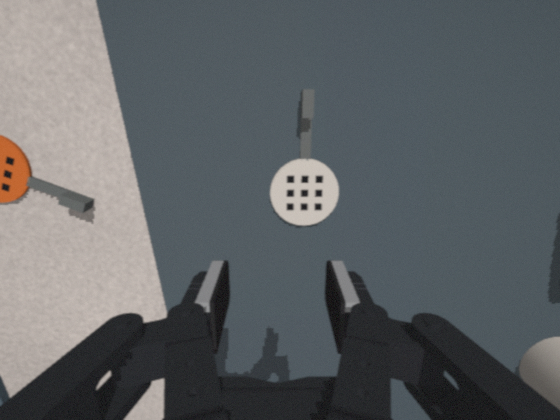

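The third disc was knocked aside: it is now at (0.484,0.284), wrist px (304,191). I'll use this new pose.

Run:
```python
from h import *
delta([.4915,.3672,.05],np.radians(-95.4))
```

```text
shift(40mm): [ 3.374  0.653 -1.976] turn(6deg): [-0.038 -0.014 -0.043]
```

Request:
step_arm --commands '[0.1,0.2,-0.6,0,0,0,45,0.3,0.2,-0.6,0,0,0,45,0.5,0.15,-0.5,0,0,-0.05,45,0.7,0.05,-0.2,0,0,-0.05,45,0.7,0,0,0,0,0,45,0.4,0,0,0,0,0,45,0.1,0,0,0,0,0,45,0,0,0,0,0,0,45]'

```text
clock: 39.6
ee_pos: [0.5014, 0.3581, 0.0724]
ee_rot: [1.297, 1.153, -1.288]
ft_force: [-0.2, -0.1, -0.1]
finger_gap: 0.525
```

Run:
```python
from h import *
st();delta([.4915,.3672,.005],np.radians(-95.4)); d=snap("wrist","w21")
for o in discs(d): print({k:np.round(v,4) for k,v in o.items()})
print(proj(d,[.4904,.3553,.02]),proj(d,[.4926,.3791,.02]))
```

```text
t 39.60 pos [0.5014 0.3581 0.0724] xaxis [ 0.004  0.003 -1.   ] zyaw -96.54 F [-0.2 -0.1 -0.1] gap 0.525 j [0.44 0.51 1.57 0.   1.05 0.55]
shift(40mm): [ 1.686 -0.277 -0.192] turn(6deg): [-0.19  -0.035 -0.037]
(np.float64(260.07896495448216), np.float64(240.39690652935764)) (np.float64(258.6236822168144), np.float64(203.80789215014377))
```

View pics/w21.png

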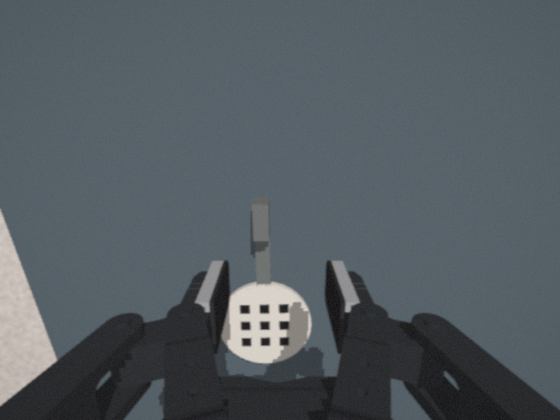

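Request:
step_arm --commands '[0,-0.22,-0.18,-0.18,-0.03,-0.04,45,0.3,0,0,0,0,0,45,0.4,0,0,0,0,0,45,0.4,0,0,0,0,0,45,0.2,0,0,0,0,0,45,0.1,0,0,0,0,0,45,0,0,0,0,0,0,45,0,0,0,0,0,0,45]'

```text
clock: 40.32
ee_pos: [0.4985, 0.369, 0.0225]
ee_rot: [1.29, 1.159, -1.264]
ft_force: [-0.0, -0.4, -0.4]
finger_gap: 0.527
```

Run:
```python
from h import *
st();delta([.4917,.3672,.005],np.radians(-95.4))
```

```text
t 40.32 pos [0.4985 0.369  0.0225] xaxis [ 0.014  0.007 -1.   ] zyaw -95.37 F [-0.  -0.4 -0.4] gap 0.527 j [0.46 0.57 1.61 0.   0.94 0.55]
shift(40mm): [ 0.435 -0.171  0.066] turn(6deg): [ 0.005 -0.082 -0.128]
```

Request:
step_arm --commands '[0,-0.16,0.06,0,-0.08,-0.13,45,0.15,-0.01,0,0,0,0,45,0.15,0,0,0,0,0,45,0.08,0,0,0,0,0,30,0.02,0,0,0,0,0,25,0,0,0,0,0,0,20,0,0,0,0,0,0,20,0,0,0,0,0,0,20]'

```text
clock: 40.98
ee_pos: [0.4923, 0.368, 0.0074]
ee_rot: [1.28, 1.163, -1.275]
ft_force: [0.3, 1.4, 0.3]
finger_gap: 0.232
```

Run:
```python
from h import *
st();delta([.4917,.3672,.005],np.radians(-95.4))
```

```text
t 40.98 pos [0.4923 0.368  0.0074] xaxis [ 0.002  0.001 -1.   ] zyaw -95.36 F [0.3 1.4 0.3] gap 0.232 j [0.46 0.59 1.62 0.   0.93 0.55]
shift(40mm): [ 0.06  -0.013  0.021] turn(6deg): [ 0.007 -0.015 -0.02 ]
```

Request:
step_arm --commands '[0.06,-0.01,0.02,0,0,0,18,0,0,0,0,0,0,4,0,0,0,0,0,0,4,0,0,0,0,0,0,4,0,0,0,0,0,0,4,0,0,0,0,0,0,4,0,0,0,0,0,0,4,0,0,0,0,0,0,4]'

```text
clock: 41.65
ee_pos: [0.4921, 0.3672, 0.0052]
ee_rot: [1.281, 1.163, -1.275]
ft_force: [0.2, -0.0, -0.8]
finger_gap: 0.092
```

Run:
```python
from h import *
st();plan(mag(0,.2,.12),MT,14)
```

```text
t 41.65 pos [0.4921 0.3672 0.0052] xaxis [ 0.003  0.002 -1.   ] zyaw -95.37 F [ 0.2 -0.  -0.8] gap 0.092 j [0.46 0.59 1.62 0.   0.92 0.55]
-0.21, 0.33, 0.63, 0.05, -0.00, -0.00
-0.21, 0.33, 0.63, 0.05, -0.00, -0.00
-0.21, 0.34, 0.62, 0.05, -0.00, -0.00
-0.21, 0.34, 0.62, 0.05, -0.00, -0.00
-0.21, 0.34, 0.62, 0.05, -0.00, -0.00
-0.21, 0.35, 0.62, 0.05, -0.00, -0.00
-0.21, 0.35, 0.62, 0.05, -0.00, -0.00
-0.21, 0.35, 0.61, 0.05, -0.00, -0.00
-0.21, 0.36, 0.61, 0.05, -0.00, -0.00
-0.21, 0.36, 0.61, 0.05, -0.00, -0.00
-0.21, 0.36, 0.61, 0.05, -0.00, -0.00
-0.21, 0.37, 0.61, 0.05, -0.00, -0.00
-0.21, 0.37, 0.60, 0.05, -0.00, -0.00
-0.21, 0.37, 0.60, 0.05, -0.00, -0.00
```

Request:
step_arm --commands '[-0.1,0,0,0,0,0,4,-0.4,0,0,0,0,0,4,-0.6,0.15,0.3,0.05,0,0,4,-0.7,0.35,0.6,0.07,0,0,4,-0.6,0.45,0.8,0.07,0,0,4,-0.4,0.45,0.8,0.07,0,0,4,-0.1,0.45,0.8,0.07,0,0,4,0,0.45,0.8,0.07,0,0,4]'

```text
clock: 42.32
ee_pos: [0.563, 0.1948, 0.1261]
ee_rot: [1.301, 1.148, -1.3]
ft_force: [0.7, 0.1, -1.2]
finger_gap: 0.095
```

Run:
```python
from h import *
st();plan(mag(0,.2,.12),MT,8)
```

```text
t 42.32 pos [0.563  0.1948 0.1261] xaxis [-0.     0.001 -1.   ] zyaw -97.13 F [ 0.7  0.1 -1.2] gap 0.095 j [0.15 0.43 1.56 0.   1.15 0.27]
0.01, 0.32, 0.57, 0.06, -0.00, 0.00
0.01, 0.33, 0.57, 0.06, -0.00, 0.00
0.01, 0.33, 0.57, 0.06, -0.00, 0.00
0.01, 0.33, 0.57, 0.06, -0.00, 0.00
0.01, 0.34, 0.57, 0.06, -0.00, 0.00
0.01, 0.34, 0.56, 0.06, -0.00, 0.00
0.01, 0.34, 0.56, 0.06, -0.00, 0.00
0.01, 0.35, 0.56, 0.06, -0.00, 0.00
```

Request:
step_arm --commands '[0,0.4,0.7,0.06,0,0,4,0,0.4,0.7,0.06,0,0,4,0,0.4,0.7,0.06,0,0,4,0,0.4,0.6,0.06,0,0,4,0,0.3,0.45,0.06,0,0,4,0,0.15,0.25,0.06,0,0,4,0,0.05,0,0,0,0,4,0,0,0,0,0,0,4]'

```text
clock: 42.98
ee_pos: [0.6332, 0.0327, 0.131]
ee_rot: [1.339, 1.116, -1.33]
ft_force: [-0.7, 0.2, -0.6]
finger_gap: 0.096
```

Run:
```python
from h import *
st();delta(mag(0,.18,.0882),MT)
```

```text
t 42.98 pos [0.6332 0.0327 0.131 ] xaxis [ 0.008 -0.001 -1.   ] zyaw -99.94 F [-0.7  0.2 -0.6] gap 0.096 j [-0.12  0.48  1.46  0.    1.19  0.05]
shift(40mm): [1.022 0.361 1.274] turn(6deg): [-0.006 -0.006 -0.076]
```

Request:
step_arm --commands '[0.1,0.15,0.4,0,0,-0.07,4,0.2,0.15,0.4,0,0,0,4,0.25,0.04,0.3,0,0,0,4,0.25,0,0.1,0,0,0,4,0.12,0,0,0,0,0,4,0.05,0,0,0,0,0,4,0,0,0,0,0,0,4,0,0,0,0,0,0,4]'

```text
clock: 43.65
ee_pos: [0.6346, -0.0109, 0.087]
ee_rot: [1.332, 1.133, -1.333]
ft_force: [-0.3, -0.2, -0.9]
finger_gap: 0.096
```

Run:
```python
from h import *
st();delta(mag(0,.084,.0882),MT)
```

```text
t 43.65 pos [ 0.6346 -0.0109  0.087 ] xaxis [-0.005  0.005 -1.   ] zyaw -99.55 F [-0.3 -0.2 -0.9] gap 0.096 j [-0.19  0.53  1.5   0.    1.12 -0.03]
shift(40mm): [-0.091  0.131  2.607] turn(6deg): [ 0.059 -0.039  0.053]
```

Request:
step_arm --commands '[-0.08,0.12,0.1,0.06,-0.03,0.05,4,0,0,0.2,0,0,0,4,0,0,0.2,0,0,0,4,0,0,0.1,0,0,0,4,0,0,0,0,0,0,4,0,0,0,0,0,0,4,0,0,0,0,0,0,4,0,0,0,0,0,0,4]'

```text
clock: 44.32
ee_pos: [0.6365, -0.0374, 0.0928]
ee_rot: [1.337, 1.12, -1.332]
ft_force: [0.7, 1.1, -0.8]
finger_gap: 0.09
```

Run:
```python
from h import *
st();delta(mag(0,.084,.0882),MT)
d=snap("scene","s22"); s=r.sense();C=R.from_rotvec(s["ee_rot"]).as_matrix()
c=s["ee_pos"]+C@np.array([-.0008,0,.084])
for e in ([0,0,0],[0,0,.034],[0,0,-.034],[0,.034,0],[0,-.034,0]): print(np.round((np.array(proj(d,c+C@np.array(e)))-[200,190])*5,1))
w=cv2.imread('pics/s22.png'); a=cv2.resize(w[190:310,200:340],None,fx=5,fy=5,interpolation=cv2.INTER_CUBIC);cv2.imwrite('pics/c22.png',a)
```

```text
t 44.32 pos [ 0.6365 -0.0374  0.0928] xaxis [ 0.004 -0.    -1.   ] zyaw -99.9 F [ 0.7  1.1 -0.8] gap 0.09 j [-0.23  0.52  1.49  0.    1.12 -0.06]
shift(40mm): [ 0.064 -0.014  1.962] turn(6deg): [ 0.001 -0.005 -0.04 ]
[376.9 295.8]
[311.  302.4]
[442.5 289.1]
[386.2 342.7]
[368.  250.9]
```

View pics/c22.png

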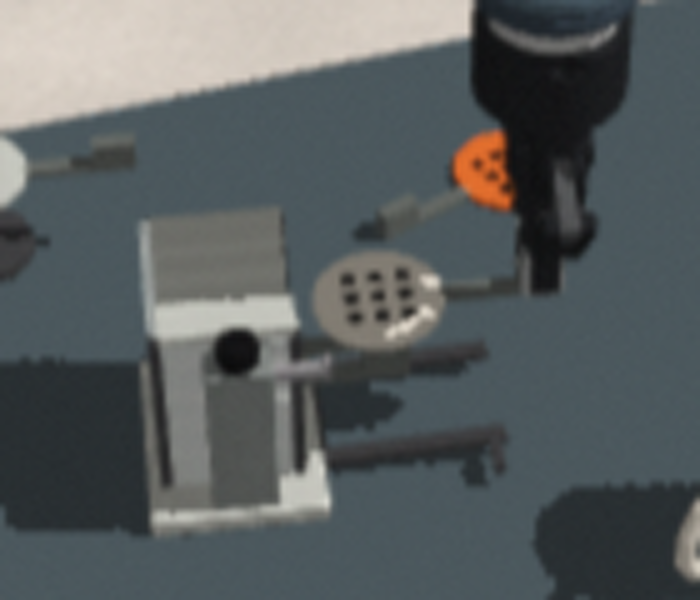

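Matches the prediction. Fix the height (2.5 mm down) and slide in.

Request:
step_arm --commands '[0.06,-0.01,0,0,0,-0.04,4,0,0,0,0,0,0,4,0,0,0.15,0,0,0,4,0,0,0.25,0,0,0,4,0,0,0.25,0,0,0,4,0,0,0.2,0,0,0,4,0,0,0.1,0,0,0,4,0,0,0,0,0,0,4]'

```text
clock: 45.03
ee_pos: [0.6286, -0.0784, 0.0897]
ee_rot: [1.334, 1.124, -1.335]
ft_force: [-0.1, -0.4, -1.3]
finger_gap: 0.096
```

Run:
```python
from h import *
st();delta(mag(0,.084,.0882),MT)
```

```text
t 45.03 pos [ 0.6286 -0.0784  0.0897] xaxis [-0.001  0.    -1.   ] zyaw -99.82 F [-0.1 -0.4 -1.3] gap 0.096 j [-0.3   0.52  1.5  -0.    1.12 -0.13]
shift(40mm): [-0.013  0.003  0.918] turn(6deg): [ 0.014 -0.001  0.012]
```

Request:
step_arm --commands '[-0.02,0,0.15,0,0,0,4,0,0,0.2,0,0,0,4,0,0,0.18,0,0,0,4,0,0,0.13,0,0,0,4,0,0,0.08,0,0,0,4,0,0,0.05,0,0,0,4,0,0,0.04,0,0,0,4,0,0,0,0,0,0,4]'

```text
clock: 45.7
ee_pos: [0.6222, -0.1158, 0.0908]
ee_rot: [1.335, 1.123, -1.336]
ft_force: [0.5, -0.8, -0.8]
finger_gap: 0.097
```

Run:
```python
from h import *
st();delta(mag(0,.084,.0882),MT)
```

```text
t 45.70 pos [ 0.6222 -0.1158  0.0908] xaxis [-0.001  0.    -1.   ] zyaw -99.92 F [ 0.5 -0.8 -0.8] gap 0.097 j [-0.36  0.52  1.5   0.    1.12 -0.19]
shift(40mm): [ 0.014  0.002 -0.029] turn(6deg): [-0.003 -0.003  0.008]
```

Request:
step_arm --commands '[0,0,0.03,0,0,0,4,0,0,0.03,0,0,0,4,0,0,0,0,0,0,4,0,0,0,0,0,0,4,0.05,0,0,0,0,0,4,0.04,0,0,0,0,0,4,0.02,0,0,0,0,0,4,0,0,0,0,0,0,4]'

```text
clock: 46.37
ee_pos: [0.6222, -0.1159, 0.0861]
ee_rot: [1.335, 1.125, -1.333]
ft_force: [-0.2, 0.9, -0.8]
finger_gap: 0.097
```

Run:
```python
from h import *
st();delta(mag(0,.084,.0832),MT)
```

```text
t 46.37 pos [ 0.6222 -0.1159  0.0861] xaxis [-0.     0.002 -1.   ] zyaw -99.8 F [-0.2  0.9 -0.8] gap 0.097 j [-0.36  0.53  1.51  0.    1.11 -0.19]
shift(40mm): [ 0.023  0.    -0.032] turn(6deg): [ 0.017 -0.018  0.005]
```

Request:
step_arm --commands '[0.02,0,0,0,0,0,4,0.02,0,0,0,0,0,4,0,0,0,0,0,0,4,0,0,0,0,0,0,4,0,0,0,0,0,0,4,0,0,0,0,0,0,4,0,0,0,0,0,0,4,0,0,0,0,0,0,4]'

```text
clock: 47.03
ee_pos: [0.6224, -0.1159, 0.0851]
ee_rot: [1.336, 1.124, -1.333]
ft_force: [0.2, 2.1, 0.4]
finger_gap: 0.095
```

Run:
```python
from h import *
st();delta(mag(0,.084,.0832),MT)
```

```text
t 47.03 pos [ 0.6224 -0.1159  0.0851] xaxis [ 0.     0.002 -1.   ] zyaw -99.8 F [0.2 2.1 0.4] gap 0.095 j [-0.36  0.53  1.51  0.    1.11 -0.19]
shift(40mm): [-0.003 -0.003 -0.032] turn(6deg): [ 0.017 -0.017 -0.001]
```

Contact; release and retreat upward and outward.

Request:
step_arm --commands '[0,0,0,0,0,0,10,0,0,0,0,0,0,14,0,0,0,0,0,0,24,0,0,0,0,0,0,40,0,0,0,0,0,0,45,-0.2,0,0,0,0,0,45,-0.5,0,-0.1,0,0,0,45,-0.9,0,-0.3,0,0,0,45]'

```text
clock: 47.7
ee_pos: [0.6199, -0.1015, 0.1425]
ee_rot: [1.331, 1.136, -1.346]
ft_force: [0.5, 0.6, -0.7]
finger_gap: 0.526
```

Run:
```python
from h import *
st();d=snap("wrist","w23")
for y in(.072,.096): print(proj(d,mag(0,y,.098)))
snap("scene","s23")
w=cv2.imread('pics/s23.png'); a=cv2.resize(w[190:310,200:340],None,fx=5,fy=5,interpolation=cv2.INTER_CUBIC);cv2.imwrite('pics/c23.png',a)
```

```text
t 47.70 pos [ 0.6199 -0.1015  0.1425] xaxis [-0.015  0.005 -1.   ] zyaw -99.95 F [ 0.5  0.6 -0.7] gap 0.526 j [-0.34  0.47  1.44 -0.    1.24 -0.17]
(np.float64(286.01928009714806), np.float64(277.27277306642776))
(np.float64(286.3077132825761), np.float64(241.22756047000462))
```

View pics/w23.png

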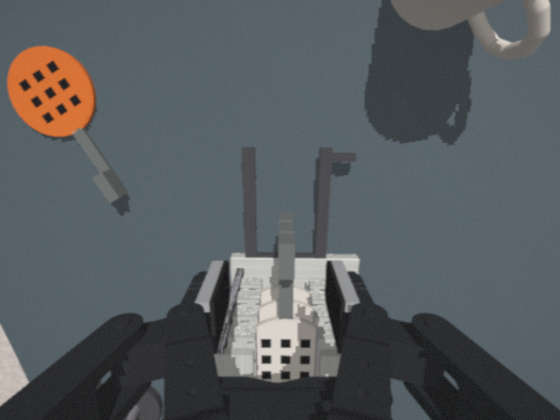

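View pics/c23.png

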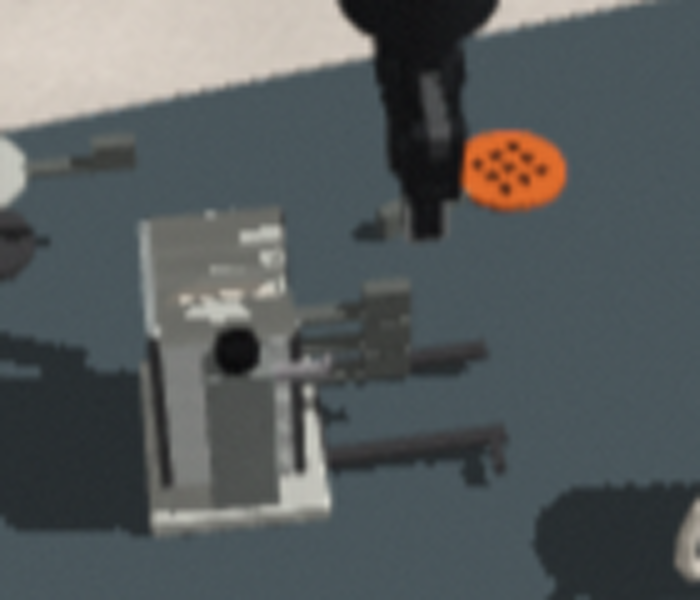

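Request:
step_arm --commands '[-0.8,0,-0.2,0,0,0,45,-0.9,0,-0.6,0,0,0,45,-0.9,-0.3,-0.8,0,0,0,45,-0.7,-0.5,-0.8,0,0,0,45,-0.4,-0.6,-0.8,0,0,0,45,0,-0.6,-0.8,0,0,0,45,0,-0.4,-0.5,0,0,0,45,0,0,0,0,0,0,45]'

```text
clock: 48.47
ee_pos: [0.5644, 0.0879, 0.3023]
ee_rot: [1.345, 1.114, -1.328]
ft_force: [0.2, 0.3, -0.3]
finger_gap: 0.527
```

Run:
```python
from h import *
st();t=snap("top","t24");s=snap("scene","s24");print(discs(t),discs(s))
for cam in("top","scene"):
  for n in("disc1","dummy"): print(cam,n,[(np.round(x["position"],3).tolist(),round(x["conf"],2)) for x in vision.look_for(n,cam)])
a=cv2.resize(t["pixels"][110:250,270:410],None,fx=4,fy=4,interpolation=cv2.INTER_CUBIC); cv2.imwrite('pics/c24.png',a)
a=cv2.resize(s["pixels"][190:310,170:310],None,fx=5,fy=5,interpolation=cv2.INTER_CUBIC);cv2.imwrite('pics/d24.png',a)
for n,p in (("tab0",mag(0,.084,.054)),("tab1",mag(0,.084,.076)),("tab2",mag(0,.084,.098))):
  print(n,(np.array(proj(s,p))-[170,190])*5,(np.array(proj(t,p))-[270,110])*4)
print("dummyc",[ (np.array(proj(s,[.4282-.0005,-.303,.066]))-[170,190])*5,(np.array(proj(t,[.4277,-.303,.066]))-[270,110])*4])
```

```text
t 48.47 pos [0.5644 0.0879 0.3023] xaxis [ 0.012  0.001 -1.   ] zyaw -100.1 F [ 0.2  0.3 -0.3] gap 0.527 j [-0.04  0.25  1.37  0.    1.51  0.13]
[] []
top disc1 [([0.461, 0.013, 0.004], 0.72), ([0.659, -0.198, 0.128], 0.7), ([0.615, -0.188, 0.083], 0.58)]
top dummy [([0.436, -0.302, 0.068], 0.96)]
scene disc1 [([0.199, 0.335, 0.005], 0.62), ([0.624, -0.128, 0.066], 0.53), ([0.614, -0.133, 0.089], 0.46), ([0.624, -0.122, 0.045], 0.44)]
scene dummy [([0.439, -0.295, 0.066], 0.58)]
tab0 [537.6061457  345.53699775] [105.81226375 160.29315409]
tab1 [537.40432576 315.56768336] [107.19762998 154.09432813]
tab2 [537.19766947 284.88019508] [108.62655183 147.70061237]
dummyc [array([115.35344394, 172.13755334]), array([378.33726984, 451.26612307])]
```

View pics/t24.png

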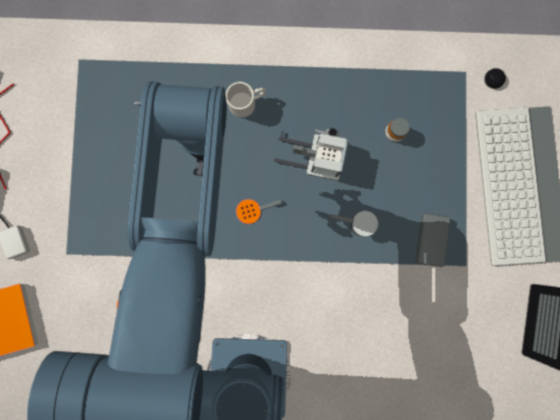

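View pics/c24.png

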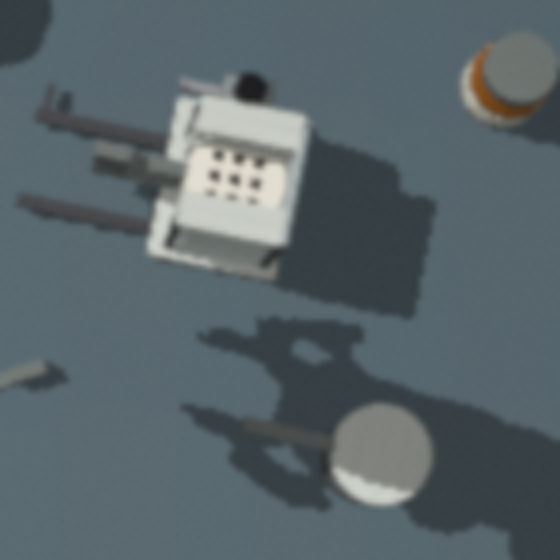

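View pics/d24.png

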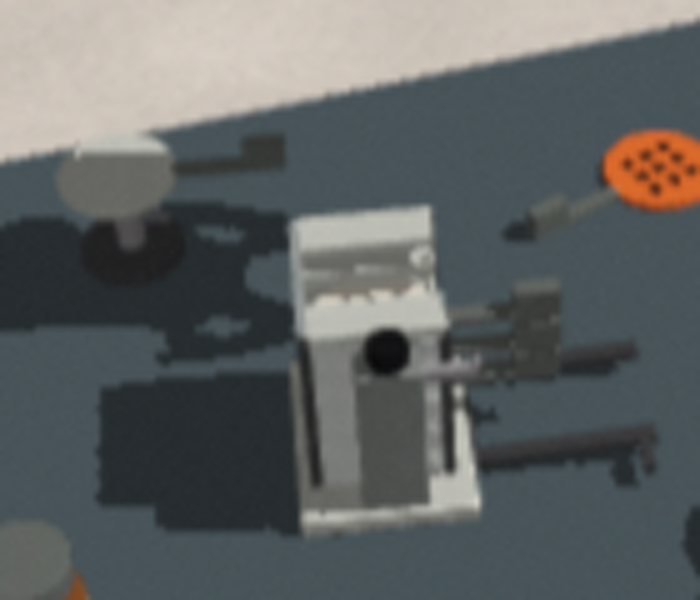

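View pics/s24.png

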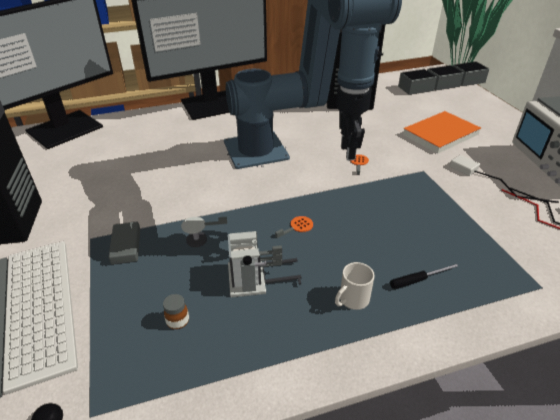

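No white disc is left on the mat and the bystanders have not moved. Tabs sit at the predicted pixels, and the dummy centre is at top crop (381,454) against the pad at (376,456). Let things settle, then hand in.

Request:
step_arm --commands '[0,0,0,0,0,0,45,0,0,0,0,0,0,45,0,0,0,0,0,0,45,0,0,0,0,0,0,45,0,0,0,0,0,0,45,0,0,0,0,0,0,45,0,0,0,0,0,0,45,0,0,0,0,0,0,45]'

```text
clock: 49.43
ee_pos: [0.5684, 0.0774, 0.2966]
ee_rot: [1.349, 1.11, -1.345]
ft_force: [0.9, -0.3, 0.5]
finger_gap: 0.532
```

Run:
```python
from h import *
st(); print(r.close_job())
```

```text
t 49.43 pos [0.5684 0.0774 0.2966] xaxis [ 0.004 -0.001 -1.   ] zyaw -100.85 F [ 0.9 -0.3  0.5] gap 0.532 j [-0.06  0.27  1.37 -0.    1.5   0.13]
the job is handed in; nothing more can be done
None
```

The job is handed in at 49 s of the 210 s allowed. No verdict was reported, so what follows rests on my own camera checks.

- **Gate:** I pressed the release button, at about 37 N on the wrist because it reached its end stop. The gate sprang open on its own and is still lying flat. The fingers were kept clear of it.
- **Dummy:** It is out of slot 0 and rests level on the stand. Its centre was about 3–4 mm from the stand's in the last top picture (limit 16 mm).
- **Sample discs:** Only three were present, and they fill slots 0, 1 and 2. In each slot I pushed until the disc stopped moving, then lowered it onto the ledges. The third disc had been knocked about 5 cm aside partway through; I found it again and used its new position.
- **Final pictures:** The three tabs stand in line at the predicted pixels (about 1–2 mm). No white disc is left on the mat, and the mug, screwdriver, jar, meter and both orange look-alikes are where they were.

One disagreement: at the start, the scene and top cameras differed by 6–9 mm on the button and stand positions. I took the wrist camera's magazine position, which then fitted every tab to about 1 mm. For the stand I used an average of all three cameras.

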